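Sort stamping bars by length into two spring racks

ROBOT

A 7-joint arm with a two-finger parallel gripper is mounted at the origin on a cart in front of the work surface, level with it; the furniture and walls round the work are solid. World frame = base frame: x ahead of the robot, y to its left, z up, the work surface at z = 0. Lengths are in m, angles in rad, forces in N, time in s.
With the tool pointing down it reaches from about 0.425 to 0.875 m from the base axis. Payload 4.7 kg.
Tool frame: the origin (TCP) lies between the finger pads; the fingertips stand 19 mm ahead of it and the grasp point (between the pads) is the TCP (ctrl.tip_extent is the distance from the TCP to the fingertips, in m); z points along the fingers, y is the line along which they close (so a half turn about z gives the same grasp; the last joint's range is limited). The gripper opens to 87 mm and grips with 3 to 60 N. Pads are 19 mm wide; open, the fingers measure 117 mm over their backs; the gripper's body (75 mm by 190 mm) begins 51 mm behind the grasp point.
Start: joints at [-1.296, 0.321, -0.07, 1.45, 0.023, 1.371, -0.057], TCP at [0.168, 0.628, 0.242] pointing down, gripper open.
Joint ranges: [-2.86, 2.86], [-0.3, 2.09], [-1.38, 1.24], [0.06, 2.45], [-1.56, 4.7], [0.09, 2.05], [-2.69, 2.69]. Speed limits (rad/s): [2.57, 2.57, 3.14, 3.14, 3.14, 3.14, 3.14].

INTERFACE

Orientations are given as a rotation vector (axis times angle).
In Python, from bench import ctrl gives the robot as it stands.
- The arm moves only by the shell command python3 -m crank 'ROWS' [OPENING] [FORCE]. ROWS is JSON, a list of rows, each an object of numbers: "tx", "ty", "tz": the shift along the tool's x, y, z in mm; "turn": the turn about the tool's z in units of 5 degrees (1.0 is 5 degrees). In form: [{"tx": .., "ty": .., "tz": .., "turn": ..}, ...]. A call has 1 to 5 rows; each row is the pose to reach, as a shift and turn from the pose commanded when the call began, along the tool's axes at that moment; what a row does not reach only later rows make up. A row lasts 1/8 s, in which the tool goes at most 62.5 mm and 10.7 degrees, less where a joint would pass 70% of its speed; a pose out of reach is approached as far as the arm can. A call with a gripper value outside its range is refused whole. OPENING is the finger opening in mm, from 0 to 87, set as the call begins (- or left out, the last holds). The fingers move at their own pace and stop on an object; FORCE is the grip in N (left out, the last holds). Time passes only in rows, so rows that repeat a pose let the fingers close. It gives the time, the measured TCP pose, the force, the opening and the grip force at its end, in the units of the state.
- ctrl.get_state(): the state, without advancing time (a new reading comes with each control period).
- ctrl.get_image(name): name is "scene" or "side" or "wrist"; returns (picture, depth): 384x512x3 uint8, red, green, blue; 384x512 float32, m along the optical axis (not along the pixel's ray), 0 where there is no reading.
- ctrl.camera_model(name): a dict with "intrinsics" (3x3 intrinsics, pixels), "origin" and "orientation" of the camera in the world. Camera axes: x right, y down, z forward; pixel columns grow to the right and rows downward; lengths in m; the calibration is good to about 2 mm. A picture is of the moment at which its call begins: read the wrist's pose just before it. camera_model takes no time and is no camera call; for the wrist camera it gives the pose at the moment of the call.
- ctrl.close_job(): hands the job in; it is judged then, once.
Trained networks look in the newest picture that a camera, given by its name, has taken for a name from the list of things; names that differ only in an ending like _2 or _b are one class to them, and where a whole thing is asked for, a point or a joint stands for the part that bears it (a point fixed in the world has none). Each returns a list of dicts, best first, with "confidence" (0 to 1); they miss things now and then, are a little off and sometimes report something else, mostly with a low value. They report only what shows in the picture. A call takes as long as a camera call. They do not tell look-alikes from the thing itself.
- ctrl.recognise(camera, query): "xyz" ([x, y, z] in m, in world coordinates, good to about 4 mm: the middle of the surface that is visible of it).
- ctrl.mark_of(camera, query): "xyz" ([x, y, z] in m, in world coordinates, good to about 4 mm: a listed point, or the origin of a listed thing).
The state is a dict: "time": time; "joint_positions": joint angles; "qd": joint speeds; "joint_torque": joint torques, N m; "position": TCP position; "tool_rot": TCP orientation; "ft_force": force on the tool from outside, world axes, zero at the start; "torque": the same for the moment, N m; "grip_width": opening from 0.0 (shut) to 1.0 (fully open); "grip_force": force on a finger pad.
Only numpy, scipy, OpenCV 4.12 (cv2) and the standard library are available. Lean on these libraries where they do the work, as an engineer would, in place of code of your own. Each camera call takes 0.05 s, during which the arm holds its last target. There are 200 camera calls.

TASK

Sort the three loose steel stamping bars by length into the two racks: long bars go in the rack with the longer lanes, short bars in the one with the shorter lanes, one bar to a free lane; the lanes are clamped a little forward or back in their boards, so feel for the plunger. Load each gently, like a battery: near end tilted in under the hood to press the sprung plunger back without ramming it, then far end down behind the end stop, so that it lies level on the lane floor, clamped between plunger and stop. Leave the long bar that is already loaded in its lane, and do not disturb the beeswax, the tape roll or the thread spool.

Things in the scene. Friction and masses are not known exactly. Their poses are not given: they have to be found in the camera images.
- long_rack: fixed wooden board 212 x 134 x 12 mm with two lanes for 130 mm long bars. Origin: centre of its underside on the table; x along the lanes from the sprung plungers (-x, robot side) to the end stops (+x), z up. Lane 1: y = +32, lane 2: -32 mm. Each lane is an insert clamped as a whole up to 8 mm either way along x off its nominal place: find it by touch.
- short_rack: fixed wooden board 192 x 134 x 12 mm with two lanes for 110 mm short bars. Origin: centre of its underside on the table; x along the lanes from the sprung plungers (-x, robot side) to the end stops (+x), z up. Lane 1: y = +32, lane 2: -32 mm. Each lane is an insert clamped as a whole up to 8 mm either way along x off its nominal place: find it by touch.
- long_rack_lane1 (a point): NOMINAL centre (up to 8 mm off along x) of a loaded bar in lane 1 of the long rack, 35 mm above the table; axes as the rack's. Heights over the table: lane floor 26 mm (saddles under the bar's ends; board top 12 between); end stop face at x = +65, 12 mm thick, top 38; flared side guides 23 mm apart, back to x = +41, top 43.
- long_rack_hood1 (a point): NOMINAL edge (up to 8 mm off along x) of the hood over lane 1 of the long rack, on its underside, 52 mm above the table (top 56). It runs from here to -x with cheeks 23 mm apart (33 outside). Under it the plunger, a brass plate 19 wide x 23 high, has its face at x = -2 when free; it yields 14 mm to -x, from 4 N to 10 N; a loaded bar presses it 6 mm, to x = -8.
- long_rack_lane2 (a point): NOMINAL centre (up to 8 mm off along x) of a loaded bar in lane 2 of the long rack, 35 mm above the table; axes as the rack's. Heights over the table: lane floor 26 mm (saddles under the bar's ends; board top 12 between); end stop face at x = +65, 12 mm thick, top 38; flared side guides 23 mm apart, back to x = +41, top 43.
- long_rack_hood2 (a point): NOMINAL edge (up to 8 mm off along x) of the hood over lane 2 of the long rack, on its underside, 52 mm above the table (top 56). It runs from here to -x with cheeks 23 mm apart (33 outside). Under it the plunger, a brass plate 19 wide x 23 high, has its face at x = -2 when free; it yields 14 mm to -x, from 4 N to 10 N; a loaded bar presses it 6 mm, to x = -8.
- short_rack_lane1 (a point): NOMINAL centre (up to 8 mm off along x) of a loaded bar in lane 1 of the short rack, 35 mm above the table; axes as the rack's. Heights over the table: lane floor 26 mm (saddles under the bar's ends; board top 12 between); end stop face at x = +55, 12 mm thick, top 38; flared side guides 23 mm apart, back to x = +31, top 43.
- short_rack_hood1 (a point): NOMINAL edge (up to 8 mm off along x) of the hood over lane 1 of the short rack, on its underside, 52 mm above the table (top 56). It runs from here to -x with cheeks 23 mm apart (33 outside). Under it the plunger, a brass plate 19 wide x 23 high, has its face at x = -2 when free; it yields 14 mm to -x, from 4 N to 10 N; a loaded bar presses it 6 mm, to x = -8.
- short_rack_lane2 (a point): NOMINAL centre (up to 8 mm off along x) of a loaded bar in lane 2 of the short rack, 35 mm above the table; axes as the rack's. Heights over the table: lane floor 26 mm (saddles under the bar's ends; board top 12 between); end stop face at x = +55, 12 mm thick, top 38; flared side guides 23 mm apart, back to x = +31, top 43.
- short_rack_hood2 (a point): NOMINAL edge (up to 8 mm off along x) of the hood over lane 2 of the short rack, on its underside, 52 mm above the table (top 56). It runs from here to -x with cheeks 23 mm apart (33 outside). Under it the plunger, a brass plate 19 wide x 23 high, has its face at x = -2 when free; it yields 14 mm to -x, from 4 N to 10 N; a loaded bar presses it 6 mm, to x = -8.
- long_bar_1: plain square steel stamping bar 18 x 18 x 130 mm, both ends alike, with thin dark grooves near its ends; about 0.2 kg. Origin: centre of the bar; x along its length. It is already loaded in lane 1 of the long rack and stays there.
- long_bar_2: plain square steel stamping bar 18 x 18 x 130 mm, both ends alike, with thin dark grooves near its ends; about 0.2 kg. Origin: centre of the bar; x along its length. Starts loose on the table.
- short_bar_1: plain square steel stamping bar 18 x 18 x 110 mm, both ends alike, with thin dark grooves near its ends; about 0.2 kg. Origin: centre of the bar; x along its length. Starts loose on the table.
- short_bar_2: plain square steel stamping bar 18 x 18 x 110 mm, both ends alike, with thin dark grooves near its ends; about 0.2 kg. Origin: centre of the bar; x along its length. Starts loose on the table.
- beeswax: bystander: round yellow cake of beeswax 55 x 55 x 21 mm, loose; origin at the centre of its underside.
- masking_tape: bystander: roll of masking tape 106 mm across, 25 mm high, loose; origin at the centre of its underside.
- spool_rust: bystander: white spool of rust thread 42 mm high, standing loose; origin on its underside.
There are look-alikes about, which are no part of the job. What is shaped like the long_bar_1 but pink or red is not meant.

How it is judged:
At the end, for the whole second after the job is handed in: All four bars lie at rest in the lanes of the rack of their length, clamped between plunger and stop (contact with the rack over 8 N in all), centre within 12 mm along, 4 mm across and 3 mm in height of a nominal lane centre, and in line with the lane within 0.06 rad (((x of long_bar_1 in the frame of long_rack_lane1 between -0.012 and 0.012 m and y of long_bar_1 in the frame of long_rack_lane1 between -0.004 and 0.004 m and z of long_bar_1 in the frame of long_rack_lane1 between -0.003 and 0.003 m and angle between the x axis of long_bar_1 and the x axis of long_rack_lane1, either way round below 0.06 rad) or (x of long_bar_1 in the frame of long_rack_lane2 between -0.012 and 0.012 m and y of long_bar_1 in the frame of long_rack_lane2 between -0.004 and 0.004 m and z of long_bar_1 in the frame of long_rack_lane2 between -0.003 and 0.003 m and angle between the x axis of long_bar_1 and the x axis of long_rack_lane2, either way round below 0.06 rad)) and linear speed of each of long_bar_1, long_bar_2, short_bar_1, short_bar_2 below 0.02 m/s and contact force between each of long_bar_1, long_bar_2 and long_rack above 8 N and ((x of long_bar_2 in the frame of long_rack_lane1 between -0.012 and 0.012 m and y of long_bar_2 in the frame of long_rack_lane1 between -0.004 and 0.004 m and z of long_bar_2 in the frame of long_rack_lane1 between -0.003 and 0.003 m and angle between the x axis of long_bar_2 and the x axis of long_rack_lane1, either way round below 0.06 rad) or (x of long_bar_2 in the frame of long_rack_lane2 between -0.012 and 0.012 m and y of long_bar_2 in the frame of long_rack_lane2 between -0.004 and 0.004 m and z of long_bar_2 in the frame of long_rack_lane2 between -0.003 and 0.003 m and angle between the x axis of long_bar_2 and the x axis of long_rack_lane2, either way round below 0.06 rad)) and ((x of short_bar_1 in the frame of short_rack_lane1 between -0.012 and 0.012 m and y of short_bar_1 in the frame of short_rack_lane1 between -0.004 and 0.004 m and z of short_bar_1 in the frame of short_rack_lane1 between -0.003 and 0.003 m and angle between the x axis of short_bar_1 and the x axis of short_rack_lane1, either way round below 0.06 rad) or (x of short_bar_1 in the frame of short_rack_lane2 between -0.012 and 0.012 m and y of short_bar_1 in the frame of short_rack_lane2 between -0.004 and 0.004 m and z of short_bar_1 in the frame of short_rack_lane2 between -0.003 and 0.003 m and angle between the x axis of short_bar_1 and the x axis of short_rack_lane2, either way round below 0.06 rad)) and contact force between each of short_bar_1, short_bar_2 and short_rack above 8 N and ((x of short_bar_2 in the frame of short_rack_lane1 between -0.012 and 0.012 m and y of short_bar_2 in the frame of short_rack_lane1 between -0.004 and 0.004 m and z of short_bar_2 in the frame of short_rack_lane1 between -0.003 and 0.003 m and angle between the x axis of short_bar_2 and the x axis of short_rack_lane1, either way round below 0.06 rad) or (x of short_bar_2 in the frame of short_rack_lane2 between -0.012 and 0.012 m and y of short_bar_2 in the frame of short_rack_lane2 between -0.004 and 0.004 m and z of short_bar_2 in the frame of short_rack_lane2 between -0.003 and 0.003 m and angle between the x axis of short_bar_2 and the x axis of short_rack_lane2, either way round below 0.06 rad))); the robot touches nothing.
It fails at once if a bar is rammed: pressed on a rack with more than 80 N in all (spring and stop together hold a loaded bar with about 15 N) (contact force between any of long_bar_1, long_bar_2, short_bar_1, short_bar_2 and long_rack above 80 N or contact force between any of long_bar_1, long_bar_2, short_bar_1, short_bar_2 and short_rack above 80 N).
It fails at once if a bystander (beeswax, tape roll or thread spool) is shifted by more than 20 mm (distance of any of beeswax, masking_tape, spool_rust from where it was at the start of the episode above 0.02 m).
It fails at once if the bar that is already loaded is taken out of its lane (shifted by more than 15 mm) (distance of long_bar_1 from where it was at the start of the episode above 0.015 m).
It also fails if it takes over 72 s, if anything falls off the work surface, if the arm or the gripper's body presses on something with over 40 N, if the wrist force passes 120 N, or if a joint passes its speed limit or range.

## Working session

There is one attempt and no reset: what is moved stays moved. The work goes in short steps, Python scripts to look and compute and a shell command to move; the robot and the scene stay as the last step left them, time stands still between calls to the robot, and variables do not carry over. Pictures are saved under pics/ and viewed, at most 10 in all, crops included, and the job is handed in when it is done.

```bash
mkdir -p pics; ls
cat > h.py <<'E'
import numpy as np, cv2
from bench import ctrl
from scipy.spatial.transform import Rotation as R
def snap(n,f):
    im,d=ctrl.get_image(n); m=ctrl.camera_model(n)
    cv2.imwrite('pics/'+f+'.png',im[:,:,::-1]); np.savez('pics/'+f+'.npz',im=im,d=d,K=m['intrinsics'],o=m['origin'],q=np.array(m['orientation']))
    return im,d,m
def cloud(d,m):
    K=np.array(m['intrinsics']); o=np.array(m['origin']); q=np.array(m['orientation'])
    Rm=q if q.shape==(3,3) else R.from_rotvec(q).as_matrix()
    v,u=np.mgrid[:d.shape[0],:d.shape[1]]
    p=np.stack([(u-K[0,2])/K[0,0]*d,(v-K[1,2])/K[1,1]*d,d],-1)
    return p@Rm.T+o
E
python3 - <<'E'
from h import *
s=ctrl.get_state(); print(s)
ims=[]
for n in ('scene','side'):
    im,d,m=snap(n,n+'0'); ims.append(im); print(n,m)
    for q in ('long_bar_1','short_bar_1','long_rack','short_rack','beeswax','masking_tape','spool_rust'):
        print(q,[(np.round(r['xyz'],3).tolist(),round(r['confidence'],2)) for r in ctrl.mark_of(n,q)])
    for q in [f'{a}_rack_{b}{k}' for a in('long','short') for b in('lane','hood') for k in (1,2)]:
        print(q,[(np.round(r['xyz'],3).tolist(),round(r['confidence'],2)) for r in ctrl.mark_of(n,q)][:4])
cv2.imwrite('pics/both.png',cv2.resize(np.hstack(ims)[:,:,::-1],(800,300)))
E
```

```text
pics
{'time': 0.0, 'joint_positions': array([-1.29590883,  0.32180917, -0.07006216,  1.45165626,  0.02258404,
        1.37078195, -0.05689524]), 'qd': array([ 0.00026289, -0.0014647 ,  0.00149931,  0.00065079,  0.00046504,
       -0.00113988,  0.00066252]), 'joint_torque': array([ 4.21232135e-04, -4.91293359e+01, -4.03496716e-01, -3.12527204e+01,
       -6.38796366e-02,  4.40497440e-02,  1.79997264e-04]), 'position': array([0.16752121, 0.62751962, 0.24047968]), 'tool_rot': array([-4.08447806e-01, -3.11477002e+00,  2.92449336e-03]), 'ft_force': array([-0.47102937, -0.08436566,  0.32329801]), 'torque': array([-0.03235334, -0.03697946, -0.0433541 ]), 'grip_force': 0.0, 'grip_width': 1.0059932347169802}
scene {'intrinsics': array([[387.4637938 ,   0.        , 258.55746638],
       [  0.        , 387.4637938 , 198.79655967],
       [  0.        ,   0.        ,   1.        ]]), 'origin': array([0.00856886, 0.61843059, 0.9139772 ]), 'orientation': array([-0.86170418,  2.52295511, -1.08222819])}
long_bar_1 [([0.664, -0.336, 0.011], 0.8), ([0.558, 0.159, 0.032], 0.66)]
short_bar_1 [([0.61, 0.
[... 1715 characters left out ...]
6, 0.034], 0.76)]
long_rack_lane2 [([0.573, 0.094, 0.032], 0.94), ([0.556, 0.156, 0.034], 0.76)]
long_rack_hood1 [([0.505, 0.143, 0.053], 0.73), ([0.513, 0.08, 0.055], 0.58)]
long_rack_hood2 [([0.505, 0.143, 0.053], 0.73), ([0.513, 0.08, 0.055], 0.58)]
short_rack_lane1 [([0.599, -0.109, 0.031], 0.87), ([0.591, -0.172, 0.032], 0.86), ([0.449, 0.352, 0.007], 0.55)]
short_rack_lane2 [([0.599, -0.109, 0.031], 0.87), ([0.591, -0.172, 0.032], 0.86), ([0.449, 0.352, 0.007], 0.55)]
short_rack_hood1 [([0.55, -0.104, 0.055], 0.87), ([0.544, -0.167, 0.053], 0.72), ([0.6, -0.111, 0.034], 0.57)]
short_rack_hood2 [([0.55, -0.104, 0.055], 0.87), ([0.544, -0.167, 0.053], 0.72), ([0.6, -0.111, 0.034], 0.57)]
```

View pics/scene0.png

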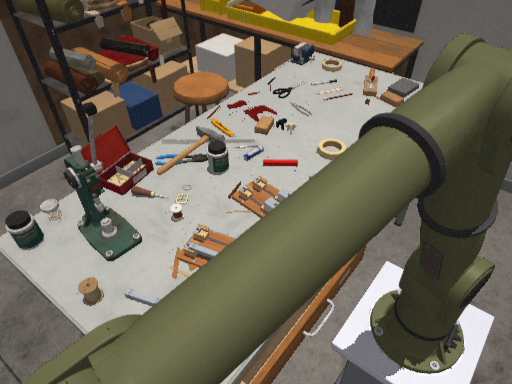

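The scene view shows the long rack at about (205,247), the short rack at (262,195), a grey bar at (142,297), and a red look-alike bar at (280,162). The arm hides the rest.

Run:
```python
import cv2
im=cv2.imread('pics/side0.png'); cv2.imwrite('pics/side0b.png',cv2.resize(im,(800,600),interpolation=cv2.INTER_CUBIC))
```

```text
(no output)
```

View pics/side0b.png

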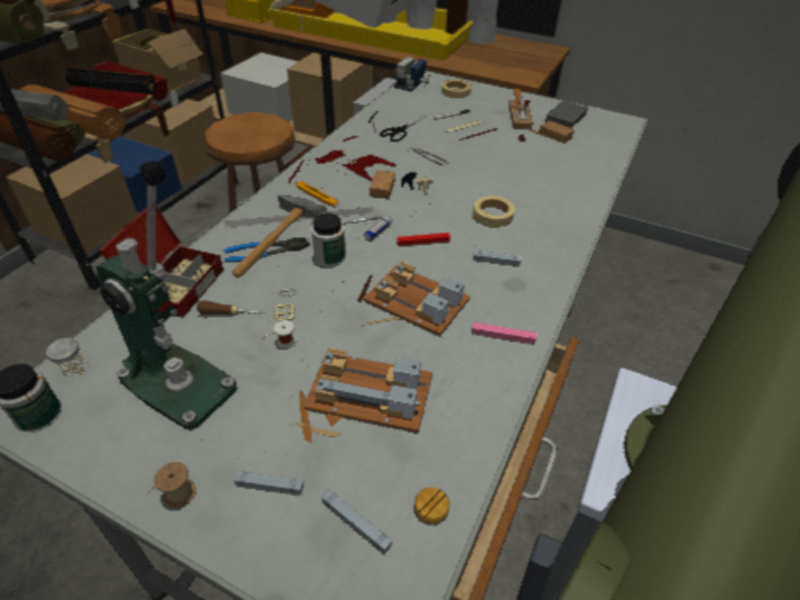

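The side view (800x600) shows the grey bars and their look-alikes:
- **Loose grey bars:** (268,482) is short, (357,520) is long and (497,257) is short.
- **Loaded bar:** the grey bar at (355,393) in the long rack.
- **Look-alikes:** the red bar (424,238) and the pink bar (504,333) are not meant, by colour.

The beeswax is at (432,505), the tape at (494,210) and the spool at (284,332). Next I measure lengths, poses and rack outlines from depth, and confirm the bars in one enlarged crop.

```bash
cat > meas.py <<'E'
from h import *
def load(f):
    z=np.load('pics/'+f+'.npz'); return z['im'],z['d'],dict(intrinsics=z['K'],origin=z['o'],orientation=z['q'])
def rect(p):
    (c,s,a)=cv2.minAreaRect((p[:,:2]*1000).astype(np.float32))
    if s[0]<s[1]: s=(s[1],s[0]); a+=90
    return np.round(c,1),np.round(s,1),round((a+90)%180-90,2)
E
python3 - <<'E'
from meas import *
im,d,m=load('side0'); P=cloud(d,m)
print('table z',np.median(P[330:350,250:280,2]) , P[250,130])
hsv=cv2.cvtColor(im,cv2.COLOR_RGB2HSV)
for n,c in (('shortA',(.61,.365)),('longB',(.45,.355)),('shortC',(.474,-.351))):
    k=(np.hypot(P[...,0]-c[0],P[...,1]-c[1])<.09)&(P[...,2]>.010)&(P[...,2]<.03)&(d>0)
    p=P[k]; print(n,k.sum(),np.median(p[:,2]),rect(p))
for n,c in (('long',(.554,.121)),('short',(.583,-.137))):
    k=(np.hypot(P[...,0]-c[0],P[...,1]-c[1])<.14)&(P[...,2]>.007)&(P[...,2]<.016)&(hsv[...,0]<20)&(hsv[...,1]>90)
    k=cv2.morphologyEx(k.astype(np.uint8),cv2.MORPH_OPEN,np.ones((2,2)))>0
    print(n,k.sum(),rect(P[k]),np.percentile(P[k][:,2],[5,50,95]))
a=im[140:220,260:360];b=im[290:360,140:260]
o=np.vstack([cv2.resize(a,(500,400)),cv2.resize(b,(500,200+90))])[:590]
cv2.imwrite('pics/crop.png',o[:,:,::-1])
E
```

```text
table z -0.0012153686641055428 [0.81568689 0.27298637 0.01402832]
shortA 335 0.016301768333627287 (array([603.7, 364.6]), array([109.4,  20.3]), 18.49)
longB 428 0.016160655550120417 (array([449.1, 354. ]), array([128.4,  18.7]), -12.17)
shortC 134 0.01583821659696233 (array([ 474.3, -348.1]), array([109.1,  25.4]), 19.14)
long 1245 (array([450. , 394.5]), array([714. , 219.1]), -69.68) [0.00672272 0.01042224 0.01431637]
short 730 (array([463.8, 258.4]), array([965.9, 219.1]), -73.73) [0.00545775 0.0106475  0.01520545]
```

View pics/crop.png

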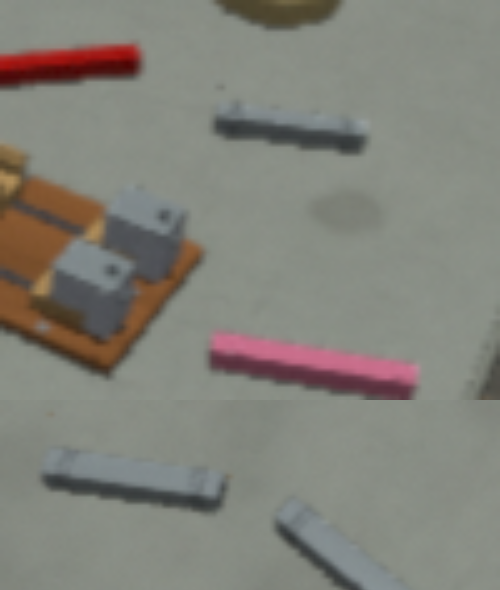

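The crop confirms that all three grey bars carry dark grooves. The red and pink ones are plain and stay out. Now the rack outlines and tool axes.

```bash
cat >> h.py <<'E'
def goto(x,y,z,yaw,off=(0,0)):
    """print rows-shift to TCP target (m) with tool x along world yaw (deg, mod 180)"""
    s=ctrl.get_state(); Rm=R.from_rotvec(s['tool_rot']).as_matrix(); p=np.array(s['position'])
    t=Rm.T@(np.array([x,y,z])-p)*1000
    cur=np.degrees(np.arctan2(Rm[1,0],Rm[0,0])); dy=(yaw-cur+90)%180-90
    print('p',p.round(4),'cur yaw',cur.round(2),'shift',t.round(1),'turn',round(-dy/5,2),'tilt',Rm[:,2].round(3),'q7',s['joint_positions'][6].round(2),'t',round(s['time'],2),'F',s['ft_force'].round(1),'w',round(s['grip_width']*87,1))
E
python3 - <<'E'
from meas import *
im,d,m=load('side0'); P=cloud(d,m)
hsv=cv2.cvtColor(im,cv2.COLOR_RGB2HSV)
for n,c in (('long',(.554,.121)),('short',(.583,-.137))):
    near=np.hypot(P[...,0]-c[0],P[...,1]-c[1])<.14
    k=near&(P[...,2]>.007)&(P[...,2]<.016)&(hsv[...,1]>90)
    nl,lab,st,_=cv2.connectedComponentsWithStats(k.astype(np.uint8),connectivity=4)
    j=1+np.argsort(-st[1:,4])[:8]; print(n,st[j,4])
    for jj in j[:6]: print('  ',rect(P[lab==jj]))
    k=near&(P[...,2]>.007)&(hsv[...,1]>60); print('  all',rect(P[k]))
    # tops of hoods: height 56
    k=near&(P[...,2]>.050)&(P[...,2]<.060); nl,lab,st,_=cv2.connectedComponentsWithStats(k.astype(np.uint8))
    for jj in range(1,nl):
        if st[jj,4]>30: print('  hood',st[jj,4],rect(P[lab==jj]))
    k=near&(P[...,2]>.034)&(P[...,2]<.041); nl,lab,st,_=cv2.connectedComponentsWithStats(k.astype(np.uint8))
    for jj in range(1,nl):
        if st[jj,4]>10: print('  stop',st[jj,4],rect(P[lab==jj]))
goto(.46,.351,.15,-12.2)
E
```

```text
long [787 298 208   1]
   (array([552.6, 126.6]), array([210.1, 134.2]), 13.94)
   (array([588.6, 123.5]), array([141.2,  48. ]), 11.67)
   (array([581.3,  79.4]), array([90.7, 34. ]), 10.83)
   (array([490.6, 177.1]), array([0., 0.]), 0.0)
  all (array([552.6, 125.3]), array([210.9, 137.1]), 14.04)
  hood 155 (array([499.1,  79.6]), array([44.9, 34.7]), 15.43)
  hood 176 (array([478. , 139.7]), array([44.2, 35.7]), 10.95)
  stop 72 (array([634.3, 110.5]), array([41.5, 34.5]), -76.09)
  stop 161 (array([543.6, 154.8]), array([177.5,  39.2]), 14.0)
  stop 23 (array([495.1,  93.6]), array([43.5,  3.3]), 15.27)
  stop 12 (array([453.4, 133.1]), array([13.8,  8.9]), -86.1)
short [675  91   1]
   (array([ 582.6, -136.5]), array([191.5, 131.9]), -5.65)
   (array([ 587. , -190.4]), array([63.5, 30.1]), -7.61)
   (array([ 675.5, -158.6]), array([0., 0.]), 0.0)
  all (array([ 581.8, -138.7]), array([192.8, 137.2]), -5.43)
  hood 102 (array([ 514.8, -164.3]), array([44.7, 35. ]), -7.51)
  hood 117 (array([ 523.8, -101.4]), array([44.6, 35.1]), -7.06)
  stop 39 (array([ 639.3, -179.8]), array([45. , 30.4]), 54.82)
  stop 38 (array([ 641. , -113.7]), array([39.5, 32.3]), 84.07)
  stop 25 (array([ 512.7, -151.4]), array([47.2, 14.1]), 11.38)
  stop 27 (array([522.3, -87.6]), array([49.5, 13.9]), 11.34)
p [0.1676 0.628  0.2416] cur yaw 165.06 shift [-353.9 -192.3   91.6] turn -0.55 tilt [ 0.  0. -1.] q7 -0.06 t 1.6 F [-0.9  0.3 -0.1] w 86.9
```

```bash
python3 -m crank '[{"tx":-177,"ty":-96,"tz":10},{"tx":-177,"ty":-96,"tz":10},{"tx":-177,"ty":-96,"tz":10},{"tx":-177,"ty":-96,"tz":10}]' 45 && python3 -m crank '[{"tx":-177,"ty":-96,"tz":30,"turn":-0.55},{"tx":-177,"ty":-96,"tz":30,"turn":-0.55},{"tx":-177,"ty":-96,"tz":30,"turn":-0.55},{"tx":-177,"ty":-96,"tz":30,"turn":-0.55},{"tx":-177,"ty":-96,"tz":30,"turn":-0.55}]'
python3 - <<'E'
from meas import *
goto(.4638,.3508,.021,-12.2)
im,d,m=snap('wrist','w1'); P=cloud(d,m)
print(m['origin'])
k=(np.hypot(P[...,0]-.45,P[...,1]-.354)<.09)&(P[...,2]>.012)&(P[...,2]<.03)&(d>0)
nl,lab,st,_=cv2.connectedComponentsWithStats(k.astype(np.uint8))
for j in range(1,nl):
    if st[j,4]>100: print(st[j],np.median(P[lab==j][:,2]),rect(P[lab==j]))
E
```

```text
p [0.1676 0.628  0.2416] cur yaw 165.06 shift [-357.6 -191.5  220.6] turn -0.55 tilt [ 0.  0. -1.] q7 -0.06 t 1.6 F [-0.9  0.3 -0.1] w 86.9
[0.094983   0.647804   0.38452413]$[0]: bad value
```

```bash
python3 -m crank '[{"tx":-58,"ty":-32,"tz":4,"turn":0},{"tx":-116,"ty":-64,"tz":8,"turn":0},{"tx":-174,"ty":-94,"tz":12,"turn":0},{"tx":-177,"ty":-96,"tz":12,"turn":0}]' 45
```

```text
time: 2.15
position: [0.3188, 0.4855, 0.2297]
tool_rot: [0.421, 3.111, -0.002]
ft_force: [0.2, 0.5, 0.0]
grip_width: 0.634
grip_force: 0.0
```

```bash
python3 -m crank '[{"tx":-60,"ty":-32,"tz":15,"turn":-0.2},{"tx":-120,"ty":-64,"tz":30,"turn":-0.4},{"tx":-177,"ty":-96,"tz":45,"turn":-0.55},{"tx":-177,"ty":-96,"tz":60,"turn":-0.55},{"tx":-177,"ty":-96,"tz":60,"turn":-0.55}]'
python3 - <<'E'
from meas import *
goto(.4638,.3508,.021,-12.2)
im,d,m=snap('wrist','w1'); P=cloud(d,m)
print(m['origin'])
k=(np.hypot(P[...,0]-.45,P[...,1]-.354)<.09)&(P[...,2]>.012)&(P[...,2]<.03)&(d>0)
nl,lab,st,_=cv2.connectedComponentsWithStats(k.astype(np.uint8))
for j in range(1,nl):
    if st[j,4]>100: print(st[j],np.median(P[lab==j][:,2]),rect(P[lab==j]))
E
```

```text
time: 2.78
position: [0.4597, 0.3502, 0.1679]
tool_rot: [-0.337, -3.121, 0.003]
ft_force: [0.0, -0.0, 0.5]
grip_width: 0.514
grip_force: 0.0
p [0.4597 0.3502 0.1679] cur yaw 167.69 shift [ -4.2   1.8 146.9] turn -0.02 tilt [-0.003 -0.002 -1.   ] q7 0.69 t 2.77 F [ 0.  -0.   0.5] w 44.7
[0.38558803 0.36865477 0.31206851]
[ 249  111   18  120 2009] 0.018752521334655103 (array([449.1, 356.5]), array([128.6,  17.9]), -11.61)
```

```bash
python3 -m crank '[{"tx":-3.5,"ty":3,"tz":55,"turn":-0.1},{"tx":-3.5,"ty":3,"tz":110,"turn":-0.1},{"tx":-3.5,"ty":3,"tz":138,"turn":-0.1},{"tx":-3.5,"ty":3,"tz":146,"turn":-0.1},{"tx":-3.5,"ty":3,"tz":146,"turn":-0.1}]'; python3 -m crank '[{"tx":0,"ty":0,"tz":0,"turn":0},{"tx":0,"ty":0,"tz":0,"turn":0},{"tx":0,"ty":0,"tz":0,"turn":0},{"tx":0,"ty":0,"tz":0,"turn":0}]' 10 30
```

```text
time: 3.45
position: [0.4636, 0.3555, 0.0245]
tool_rot: [0.316, 3.125, 0.002]
ft_force: [0.1, 0.1, 0.2]
grip_width: 0.518
grip_force: 0.0
time: 3.95
position: [0.4645, 0.3528, 0.0241]
tool_rot: [0.32, 3.125, -0.001]
ft_force: [-1.6, -1.8, 4.1]
grip_width: 0.207
grip_force: 30.0
```

```bash
python3 -m crank '[{"tx":0,"ty":0,"tz":-40,"turn":0},{"tx":-20,"ty":-24,"tz":-90,"turn":-0.5},{"tx":-55,"ty":-63,"tz":-120,"turn":-1.5},{"tx":-90,"ty":-105,"tz":-150,"turn":-2.5}]'; python3 -m crank '[{"tx":-30,"ty":-40,"tz":-10,"turn":-0.8},{"tx":-60,"ty":-75,"tz":-20,"turn":-1.6},{"tx":-85,"ty":-105,"tz":-25,"turn":-2.7},{"tx":-85,"ty":-105,"tz":-25,"turn":-2.7},{"tx":-85,"ty":-105,"tz":-25,"turn":-2.7}]'
python3 - <<'E'
from meas import *
goto(.604,.1053,.09,14)
im,d,m=snap('wrist','w2'); P=cloud(d,m)
print(m['origin'])
for q in ('long_rack_hood2','long_rack_lane2'): print(q,[(np.round(r['xyz'],4).tolist(),round(r['confidence'],2)) for r in ctrl.mark_of('wrist',q)])
hsv=cv2.cvtColor(im,cv2.COLOR_RGB2HSV)
near=np.hypot(P[...,0]-.553,P[...,1]-.125)<.14
k=near&(P[...,2]>.008)&(P[...,2]<.018)&(hsv[...,1]>90); print('board',k.sum(),rect(P[k]))
for a,b in((.050,.062),(.034,.042),(.042,.047)):
    k=near&(P[...,2]>a)&(P[...,2]<b); nl,lab,st,_=cv2.connectedComponentsWithStats(k.astype(np.uint8))
    for j in range(1,nl):
        if st[j,4]>80: print(a,st[j],np.median(P[lab==j][:,2]).round(4),rect(P[lab==j]))
E
```

```text
time: 4.45
position: [0.5314, 0.2317, 0.1744]
tool_rot: [-0.029, 3.141, 0.001]
ft_force: [1.2, 0.6, -2.3]
grip_width: 0.203
grip_force: 30.0
time: 5.08
position: [0.6168, 0.1293, 0.1976]
tool_rot: [0.391, -3.116, -0.001]
ft_force: [-0.6, -0.2, -2.0]
grip_width: 0.204
grip_force: 30.0
p [0.6168 0.1293 0.1976] cur yaw -165.71 shift [ 18.2 -20.2 107.7] turn 0.06 tilt [-0.002  0.001 -1.   ] q7 1.64 t 5.08 F [-0.6 -0.2 -2. ] w 17.8
[0.54397315 0.11234853 0.3407621 ]
long_rack_hood2 [([0.5034, 0.1406, 0.0531], 0.71), ([0.5166, 0.0802, 0.0494], 0.62)]
long_rack_lane2 [([0.5544, 0.1568, 0.0351], 0.94), ([0.5715, 0.0938, 0.0322], 0.78), ([0.5987, -0.1086, 0.0382], 0.48)]
board 9685 (array([552.1, 126. ]), array([211.6, 133.8]), 13.9)
0.05 [ 284   19   39   55 1955] 0.0559 (array([478.2, 140.6]), array([44.9, 33.2]), 13.93)
0.05 [ 216   26   36   54 1918] 0.0559 (array([499.6,  79.7]), array([45.3, 32.8]), 14.06)
0.034 [280 171  31  33 438] 0.0384 (array([612.5, 173.5]), array([36. , 32.7]), 13.63)
0.034 [220 176  21  33 297] 0.0382 (array([635.5, 106.9]), array([36.7, 20.3]), 16.68)
0.042 [ 287   73   23  121 2050] 0.0438 (array([558.4, 160.4]), array([122.5,  18.3]), 13.7)
0.042 [277 172   5  32 111] 0.0429 (array([616.2, 157. ]), array([35. ,  4.5]), 15.65)
0.042 [307 172   7  32 109] 0.0429 (array([607.9, 189.9]), array([34.7,  5.6]), 15.09)
0.042 [218 177   6  32 104] 0.0429 (array([637.6,  96.3]), array([35.5,  4.9]), 14.83)
```

View pics/w2.png

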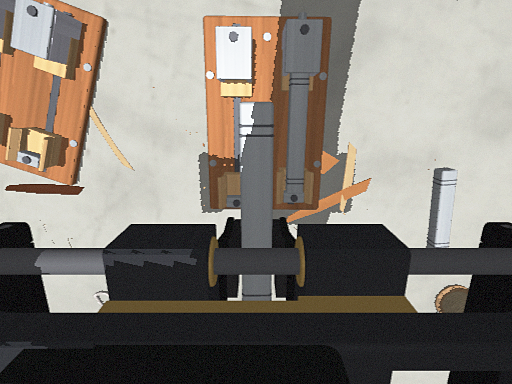

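The wrist view shows the held bar at (257,200), the free lane 2 beneath it with its hood at (234,52), and the loaded bar at (298,130). Next: how the bar sits in the hand.

```bash
cat >> meas.py <<'E'
def inhand(f,pos,yaw):
    """bar top profile: distance toward robot from TCP along yaw, height rel TCP (mm)"""
    im,d,m=load(f); P=cloud(d,m); q=(P-np.array(pos))*1000; y=np.radians(yaw)
    a=q[...,0]*np.cos(y)+q[...,1]*np.sin(y); l=-q[...,0]*np.sin(y)+q[...,1]*np.cos(y)
    k=(abs(l)<14)&(a<-14)&(a>-110)&(abs(q[...,2])<60)&(d>0)
    a,l,z=a[k],l[k],q[...,2][k]
    c=np.polyfit(a,z,1); r=z-np.polyval(c,a); k=abs(r)<4; c=np.polyfit(a[k],z[k],1)
    print('near end',a[k].min().round(1),'lat',np.percentile(l[k],[2,98]).round(1),'slope deg',np.degrees(np.arctan(c[0])).round(2),'top z at tcp',c[1].round(1))
E
python3 - <<'E'
from meas import *
inhand('w2',(.6168,.1293,.1976),14.2)
y=np.radians(13.95)
def w(a,l): return (np.array([552.1,126])+[a*np.cos(y)-l*np.sin(y),a*np.sin(y)+l*np.cos(y)])/1000
x=w(-39.6+4+80,-32.2); print(x); goto(x[0],x[1],.080,13.95)
E
```

```text
near end -78.9 lat [-6.7 10.3] slope deg 0.5 top z at tcp -5.8
[0.6029531  0.10545342]
p [0.6166 0.1303 0.1981] cur yaw -165.57 shift [ 19.3 -20.8 118.1] turn 0.1 tilt [-0.001  0.001 -1.   ] q7 1.64 t 5.22 F [ 0.9  0.4 -2.5] w 17.5
```

```bash
python3 -m crank '[{"tx":10,"ty":-11,"tz":40,"turn":0.1},{"tx":19,"ty":-22,"tz":80,"turn":0.1},{"tx":19,"ty":-22,"tz":110,"turn":0.1},{"tx":19,"ty":-22,"tz":118,"turn":0.1},{"tx":19,"ty":-22,"tz":118,"turn":0.1}]' - 20
python3 - <<'E'
from h import *
y=np.radians(13.95)
def w(a,l): return (np.array([552.1,126])+[a*np.cos(y)-l*np.sin(y),a*np.sin(y)+l*np.cos(y)])/1000
x=w(-39.6+4+79,-33); goto(x[0],x[1],.062,13.95)
E
```

```text
time: 5.85
position: [0.6046, 0.1036, 0.0809]
tool_rot: [-0.38, 3.118, 0.001]
ft_force: [0.1, -0.5, -2.1]
grip_width: 0.203
grip_force: 20.0
p [0.6046 0.1036 0.0809] cur yaw -166.11 shift [ 2.1  1.4 18.9] turn -0.01 tilt [ 0.  0. -1.] q7 1.69 t 5.85 F [ 0.1 -0.5 -2.1] w 17.7
```

```bash
python3 -m crank '[{"tx":1,"ty":0.7,"tz":10,"turn":0},{"tx":1,"ty":0.7,"tz":16,"turn":0},{"tx":1,"ty":0.7,"tz":18,"turn":0},{"tx":1,"ty":0.7,"tz":18,"turn":0}]'; python3 -m crank '[{"tx":0,"ty":0,"tz":2,"turn":0},{"tx":0,"ty":0,"tz":4,"turn":0},{"tx":0,"ty":0,"tz":5,"turn":0},{"tx":0,"ty":0,"tz":5,"turn":0}]'
python3 - <<'E'
from meas import *
s=ctrl.get_state(); snap('wrist','w3'); inhand('w3',s['position'],13.95); goto(.6,.1,.057,13.95)
E
```

```text
time: 6.35
position: [0.6034, 0.1029, 0.0626]
tool_rot: [0.378, -3.119, 0.0]
ft_force: [0.0, 1.1, -2.2]
grip_width: 0.203
grip_force: 20.0
time: 6.85
position: [0.6032, 0.103, 0.0578]
tool_rot: [0.378, -3.118, -0.0]
ft_force: [-3.9, -1.5, 5.0]
grip_width: 0.205
grip_force: 20.0
near end -110.0 lat [-11.2  11.2] slope deg -8.89 top z at tcp -21.3
p [0.6032 0.1029 0.0578] cur yaw -166.2 shift [ 3.8 -2.1  0.8] turn -0.03 tilt [-0.  0. -1.] q7 1.69 t 6.9 F [-3.9 -0.8  3.9] w 18.0
```

View pics/w3.png

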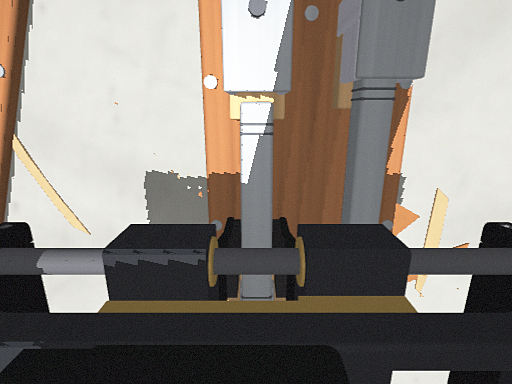

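```bash
cat >> meas.py <<'E'
def prof(f,pos,yaw,lat=0):
    im,d,m=load(f); P=cloud(d,m); q=(P-np.array(pos))*1000; y=np.radians(yaw)
    a=q[...,0]*np.cos(y)+q[...,1]*np.sin(y); l=-q[...,0]*np.sin(y)+q[...,1]*np.cos(y)-lat
    for a0 in range(-112,-10,4):
        k=(abs(l)<5)&(a>a0)&(a<=a0+4)&(d>0)
        if k.sum()>3: print(a0+2,np.median(P[k][:,2]*1000).round(1),end=' | ')
    print()
E
python3 -c "
from meas import *
prof('w3',(.6032,.103,.0578),13.95)"
```

```text
-110 55.8 | -106 55.8 | -102 55.8 | -98 55.8 | -94 55.8 | -90 55.8 | -86 55.6 | -82 25.9 | -78 43.6 | -74 44.1 | -70 44.5 | -66 45.1 | -62 45.4 | -58 45.9 | -54 46.2 | -50 46.7 | -46 46.9 | -42 47.4 | -38 47.9 | -34 123.7 | -30 125.9 | -26 150.5 | -22 49.6 | -18 49.9 | -14 50.2 | -10 50.6 |
```

The picture shows the bar tilted 5.9° with its near end on the lane floor, about 5 mm in front of the hood at (257,100). It is centred on the lane, so I push in slowly and watch the force.

```bash
python3 -m crank '[{"tx":2,"ty":0,"tz":0,"turn":0},{"tx":4,"ty":0,"tz":0,"turn":0},{"tx":6,"ty":0,"tz":0,"turn":0},{"tx":6,"ty":0,"tz":0,"turn":0}]' - 30; for i in 1 2; do python3 -m crank '[{"tx":1,"ty":0,"tz":0,"turn":0},{"tx":2,"ty":0,"tz":0,"turn":0},{"tx":2,"ty":0,"tz":0,"turn":0}]';done
```

```text
time: 7.4
position: [0.5976, 0.1016, 0.0576]
tool_rot: [-0.378, 3.118, 0.0]
ft_force: [0.8, 0.4, 0.3]
grip_width: 0.201
grip_force: 30.0
time: 7.78
position: [0.5963, 0.1013, 0.0577]
tool_rot: [-0.378, 3.117, 0.0]
ft_force: [4.1, 0.5, -2.6]
grip_width: 0.204
grip_force: 30.0
time: 8.15
position: [0.5942, 0.1008, 0.0577]
tool_rot: [-0.377, 3.117, 0.0]
ft_force: [4.3, 0.9, -3.7]
grip_width: 0.206
grip_force: 30.0
```

```bash
for i in 1 2; do python3 -m crank '[{"tx":1,"ty":0,"tz":0,"turn":0},{"tx":2,"ty":0,"tz":0,"turn":0},{"tx":3,"ty":0,"tz":0,"turn":0},{"tx":3,"ty":0,"tz":0,"turn":0}]';done
python3 - <<'E'
from meas import *
s=ctrl.get_state(); snap('wrist','w4'); prof('w4',s['position'],13.95)
E
```

```text
time: 8.65
position: [0.5919, 0.1002, 0.058]
tool_rot: [-0.377, 3.116, 0.0]
ft_force: [6.4, 1.7, -4.0]
grip_width: 0.205
grip_force: 30.0
time: 9.15
position: [0.5895, 0.0996, 0.0582]
tool_rot: [-0.377, 3.115, 0.001]
ft_force: [6.6, 1.2, -3.7]
grip_width: 0.203
grip_force: 30.0
-110 56.0 | -106 58.1 | -102 56.4 | -98 55.8 | -94 55.8 | -90 55.9 | -86 55.8 | -82 55.8 | -78 55.9 | -74 55.7 | -70 55.4 | -66 45.2 | -62 45.4 | -58 46.0 | -54 46.3 | -50 46.9 | -46 47.3 | -42 47.5 | -38 48.0 | -34 124.0 | -30 126.4 | -26 150.5 | -22 49.7 | -18 50.2 | -14 50.6 | -10 51.0 |
```

```bash
python3 -m crank '[{"tx":1,"ty":0,"tz":0,"turn":0},{"tx":1.5,"ty":0,"tz":1,"turn":0},{"tx":1.5,"ty":0,"tz":2,"turn":0},{"tx":1.5,"ty":0,"tz":3,"turn":0}]';  python3 -m crank '[{"tx":0,"ty":0,"tz":1,"turn":0},{"tx":0,"ty":0,"tz":2,"turn":0},{"tx":0,"ty":0,"tz":2,"turn":0}]'
```

```text
time: 9.7
position: [0.5888, 0.0994, 0.0562]
tool_rot: [-0.377, 3.113, 0.001]
ft_force: [6.7, 1.9, 1.0]
grip_width: 0.203
grip_force: 30.0
time: 10.07
position: [0.5891, 0.0995, 0.0544]
tool_rot: [-0.377, 3.113, 0.001]
ft_force: [8.0, 2.4, 1.8]
grip_width: 0.2
grip_force: 30.0
```

```bash
python3 -m crank '[{"tx":0,"ty":0,"tz":1,"turn":0},{"tx":0,"ty":0,"tz":2,"turn":0},{"tx":0,"ty":0,"tz":3,"turn":0},{"tx":0,"ty":0,"tz":3,"turn":0}]';  python3 -m crank '[{"tx":0,"ty":0,"tz":1,"turn":0},{"tx":0,"ty":0,"tz":1.5,"turn":0},{"tx":0,"ty":0,"tz":1.5,"turn":0}]'
python3 - <<'E'
from meas import *
s=ctrl.get_state(); snap('wrist','w5'); prof('w5',s['position'],13.95)
E
```

```text
time: 10.58
position: [0.5894, 0.0996, 0.0516]
tool_rot: [-0.377, 3.112, 0.001]
ft_force: [8.8, 1.1, 1.0]
grip_width: 0.201
grip_force: 30.0
time: 10.95
position: [0.5895, 0.0996, 0.0502]
tool_rot: [-0.377, 3.112, 0.001]
ft_force: [8.4, 1.8, 1.4]
grip_width: 0.204
grip_force: 30.0
-110 56.0 | -106 58.1 | -102 56.4 | -98 55.7 | -94 55.9 | -90 55.8 | -86 55.8 | -82 55.8 | -78 55.9 | -74 55.8 | -70 55.3 | -66 43.8 | -62 43.9 | -58 43.8 | -54 43.9 | -50 43.8 | -46 44.0 | -42 43.8 | -38 43.9 | -34 116.2 | -30 141.6 | -26 141.9 | -22 43.9 | -18 43.9 | -14 44.0 | -10 43.9 |
```

```bash
python3 -m crank '[{"tx":-1,"ty":0,"tz":0,"turn":0},{"tx":-2,"ty":0,"tz":0,"turn":0},{"tx":-2,"ty":0,"tz":0,"turn":0}]';  python3 -m crank '[{"tx":-1,"ty":0,"tz":0,"turn":0},{"tx":-2,"ty":0,"tz":0,"turn":0},{"tx":-2,"ty":0,"tz":0,"turn":0}]'
```

```text
time: 11.38
position: [0.5896, 0.0996, 0.05]
tool_rot: [-0.377, 3.116, 0.001]
ft_force: [3.1, 0.9, 6.0]
grip_width: 0.203
grip_force: 30.0
time: 11.75
position: [0.5897, 0.0997, 0.0499]
tool_rot: [0.377, -3.117, -0.001]
ft_force: [-2.3, -0.5, 10.7]
grip_width: 0.199
grip_force: 30.0
```

```bash
python3 -m crank '[{"tx":0.5,"ty":0,"tz":-0.5,"turn":0},{"tx":0.5,"ty":0,"tz":-0.5,"turn":0},{"tx":0.5,"ty":0,"tz":-0.5,"turn":0},{"tx":0.5,"ty":0,"tz":-30,"turn":0},{"tx":0.5,"ty":0,"tz":-80,"turn":0}]' 40;  python3 - <<'E'
from meas import *
s=ctrl.get_state(); snap('wrist','w6'); prof('w6',s['position'],13.95)
P=cloud(*load('side0')[1:])
k=(P[...,2]>.06)&(P[...,2]<.4)&(P[...,0]>.5)&(P[...,1]>.15)&(P[...,1]<.6)
print(P[k].min(0),P[k].max(0)); goto(.6151,.3684,.17,18.5)
E
```

```text
time: 12.38
position: [0.5877, 0.0993, 0.1264]
tool_rot: [0.377, -3.113, 0.002]
ft_force: [0.3, -0.1, 0.5]
grip_width: 0.458
grip_force: 0.0
-110 49.5 | -106 63.3 | -102 63.4 | -98 65.5 | -94 63.6 | -90 63.2 | -86 63.4 | -82 63.6 | -78 63.6 | -74 63.7 | -70 63.7 | -66 63.7 | -62 63.0 | -58 51.7 | -54 52.0 | -50 52.0 | -46 51.9 | -42 52.1 | -38 52.1 | -34 52.2 | -30 200.9 | -26 203.2 | -22 228.1 | -18 211.3 | -14 52.4 | -10 52.4 | 
[0.82160393 0.15014539 0.06000299] [1.13917467 0.4782375  0.39953984]
p [0.5926 0.1    0.1353] cur yaw -166.21 shift [-86.1 255.3 -34. ] turn -0.94 tilt [ 0.007  0.002 -1.   ] q7 1.67 t 12.43 F [3.1 0.2 4.9] w 40.1
```

```bash
python3 -m crank '[{"tx":-17,"ty":50,"tz":-20,"turn":-0.2},{"tx":-34,"ty":101,"tz":-34,"turn":-0.4},{"tx":-52,"ty":153,"tz":-34,"turn":-0.6},{"tx":-70,"ty":205,"tz":-34,"turn":-0.8}]';  python3 -m crank '[{"tx":-17,"ty":51,"tz":0,"turn":-0.14},{"tx":-17,"ty":51,"tz":0,"turn":-0.14},{"tx":-17,"ty":51,"tz":0,"turn":-0.14},{"tx":-17,"ty":51,"tz":0,"turn":-0.14}]'
python3 - <<'E'
from meas import *
im,d,m=snap('wrist','w7'); P=cloud(d,m)
k=(np.hypot(P[...,0]-.604,P[...,1]-.365)<.09)&(P[...,2]>.012)&(P[...,2]<.03)&(d>0)
nl,lab,st,_=cv2.connectedComponentsWithStats(k.astype(np.uint8))
for j in range(1,nl):
    if st[j,4]>100:
        c,s,a=rect(P[lab==j]); print(st[j],c,s,a)
        if s[0]>90: g=(c+12*np.array([np.cos(np.radians(a)),np.sin(np.radians(a))]))/1000; goto(g[0],g[1],.021,a)
E
```

```text
time: 12.92
position: [0.6088, 0.317, 0.162]
tool_rot: [0.487, -3.104, -0.0]
ft_force: [1.3, 0.2, 0.1]
grip_width: 0.458
grip_force: 0.0
time: 13.42
position: [0.6103, 0.3668, 0.1621]
tool_rot: [-0.501, 3.101, -0.002]
ft_force: [0.4, 0.1, -0.5]
grip_width: 0.457
grip_force: 0.0
[ 246  125   18  103 1771] [605.1 364.2] [109.5  18.5] 18.73
p [0.6103 0.3669 0.1622] cur yaw -161.66 shift [ -6.2  -0.8 141.2] turn -0.08 tilt [ 0.    -0.001 -1.   ] q7 1.36 t 13.47 F [0.3 0.7 0.9] w 40.1
```

```bash
python3 -m crank '[{"tx":-6,"ty":-1,"tz":55,"turn":-0.1},{"tx":-6,"ty":-1,"tz":105,"turn":-0.1},{"tx":-6,"ty":-1,"tz":135,"turn":-0.1},{"tx":-6,"ty":-1,"tz":141,"turn":-0.1},{"tx":-6,"ty":-1,"tz":141,"turn":-0.1}]'; python3 -m crank '[{"tx":0,"ty":0,"tz":0,"turn":0},{"tx":0,"ty":0,"tz":0,"turn":0},{"tx":0,"ty":0,"tz":0,"turn":0},{"tx":0,"ty":0,"tz":0,"turn":0}]' 10 30; python3 -c "
from h import *
goto(.60,-.10,.2,-6)"
```

```text
time: 14.1
position: [0.6162, 0.3695, 0.0219]
tool_rot: [-0.517, 3.098, 0.0]
ft_force: [1.1, 0.4, 1.1]
grip_width: 0.46
grip_force: 0.0
time: 14.6
position: [0.6163, 0.3698, 0.022]
tool_rot: [-0.518, 3.097, -0.0]
ft_force: [1.2, -2.0, 4.0]
grip_width: 0.202
grip_force: 30.0
p [0.6163 0.3698 0.022 ] cur yaw -161.01 shift [ 168. -439. -178.] turn 5.0 tilt [ 0.001 -0.    -1.   ] q7 1.39 t 14.6 F [ 1.2 -2.   4. ] w 17.6
```

```bash
python3 -m crank '[{"tx":0,"ty":0,"tz":-45,"turn":0},{"tx":10,"ty":-30,"tz":-95,"turn":0.3},{"tx":28,"ty":-80,"tz":-120,"turn":0.9},{"tx":46,"ty":-135,"tz":-140,"turn":1.5},{"tx":65,"ty":-190,"tz":-150,"turn":2.1}]'; python3 -c "
from h import *
goto(.62,-.111,.2,-6)"
```

```text
time: 15.22
position: [0.616, 0.1682, 0.1722]
tool_rot: [-0.231, 3.131, 0.002]
ft_force: [0.8, -1.0, -1.1]
grip_width: 0.202
grip_force: 30.0
p [0.616  0.1682 0.1722] cur yaw -171.55 shift [  37.  -276.8  -28.1] turn 2.89 tilt [ 0.002  0.001 -1.   ] q7 1.48 t 15.22 F [ 0.8 -1.  -1.1] w 17.6
```

```bash
python3 -m crank '[{"tx":8,"ty":-55,"tz":-8,"turn":0.6},{"tx":15,"ty":-110,"tz":-16,"turn":1.2},{"tx":22,"ty":-165,"tz":-24,"turn":1.8},{"tx":30,"ty":-220,"tz":-28,"turn":2.4},{"tx":36,"ty":-268,"tz":-28,"turn":2.8}]';python3 -m crank '[{"tx":0,"ty":0,"tz":0,"turn":0},{"tx":0,"ty":0,"tz":0,"turn":0},{"tx":0,"ty":0,"tz":0,"turn":0}]'
cat > rack.py <<'E'
from meas import *
def rack(f,c,s,lanes):
    im,d,m=load(f); P=cloud(d,m)
    hsv=cv2.cvtColor(im,cv2.COLOR_RGB2HSV)
    near=np.hypot(P[...,0]-c[0],P[...,1]-c[1])<.13
    k=(near&(P[...,2]>.008)&(P[...,2]<.018)&(hsv[...,1]>90)).astype(np.uint8)
    nl,lab,st,_=cv2.connectedComponentsWithStats(k); kk=np.isin(lab,[j for j in range(1,nl) if st[j,4]>150]); print('board',rect(P[kk]))
    for a,b in((.050,.062),(.034,.047)):
        k=near&(P[...,2]>a)&(P[...,2]<b); nl,lab,st,_=cv2.connectedComponentsWithStats(k.astype(np.uint8))
        for j in range(1,nl):
            if st[j,4]>80: print(a,st[j],np.median(P[lab==j][:,2]).round(4),rect(P[lab==j]))
E
python3 - <<'E'
from rack import *
s=ctrl.get_state(); snap('wrist','w8'); rack('w8',(.582,-.137),None,None)
Rm=R.from_rotvec(s['tool_rot']).as_matrix(); yaw=np.degrees(np.arctan2(-Rm[1,0],-Rm[0,0])); print(yaw)
inhand('w8',s['position'],yaw); goto(.616,-.111,.08,-6)
E
```

```text
time: 15.85
position: [0.6197, -0.1029, 0.1992]
tool_rot: [0.154, 3.137, 0.001]
ft_force: [0.5, -0.1, -1.3]
grip_width: 0.202
grip_force: 30.0
time: 16.23
position: [0.6201, -0.0986, 0.1986]
tool_rot: [-0.145, -3.138, -0.002]
ft_force: [-0.4, 0.1, -1.3]
grip_width: 0.209
grip_force: 30.0
board (array([ 582.3, -139.4]), array([190.8, 133.9]), -5.27)
0.05 [ 157   60   39   50 1778] 0.0559 (array([ 515.3, -164.9]), array([44.1, 33.4]), -5.32)
0.05 [ 225   63   36   50 1732] 0.0559 (array([ 523.9, -101.8]), array([44.3, 33. ]), -5.3)
0.034 [194  63   5  47 124] 0.0406 (array([ 516.9, -149.1]), array([43.8,  1.2]), -5.6)
0.034 [168 182  38  34 719] 0.04 (array([ 633.3, -176.4]), array([40.3, 36.3]), 84.18)
0.034 [227 185  14  33 313] 0.0404 (array([ 640.7, -125.4]), array([36. , 14.6]), -5.84)
-5.30644447512157
near end -67.8 lat [-7.9  8.9] slope deg 0.74 top z at tcp -3.5
p [ 0.6201 -0.0988  0.1987] cur yaw 174.69 shift [  2.9 -12.7 118.7] turn 0.14 tilt [-0.     0.001 -1.   ] q7 1.69 t 16.27 F [-0.2 -0.2 -0.3] w 18.0
```

View pics/w8.png

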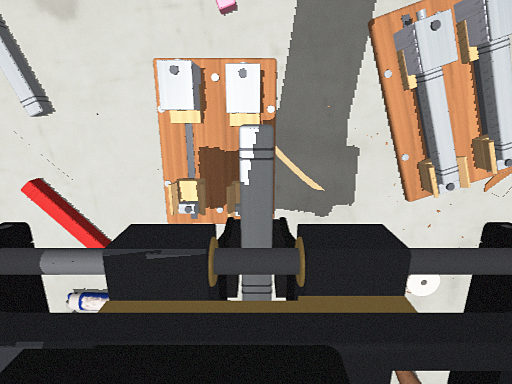

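The view shows lane 1 of the short rack under the held bar at (257,150), hood 1 at (243,88) and the long bar loaded at (440,120).

```bash
python3 -m crank '[{"tx":0.5,"ty":-8,"tz":45,"turn":0},{"tx":1,"ty":-12.5,"tz":85,"turn":0},{"tx":1,"ty":-12.5,"tz":112,"turn":0},{"tx":1,"ty":-12.5,"tz":118,"turn":0},{"tx":1,"ty":-12.5,"tz":118,"turn":0}]' - 20; python3 -c "
from h import *
goto(.618,-.111,.062,-5.3)"
```

```text
time: 16.9
position: [0.6183, -0.1126, 0.0815]
tool_rot: [0.148, 3.138, 0.0]
ft_force: [0.1, 0.3, -1.0]
grip_width: 0.207
grip_force: 20.0
p [ 0.6183 -0.1126  0.0815] cur yaw 174.58 shift [ 0.4  1.5 19.5] turn -0.02 tilt [ 0.  0. -1.] q7 1.75 t 16.9 F [ 0.1  0.3 -1. ] w 18.0
```

```bash
python3 -m crank '[{"tx":0,"ty":1,"tz":10,"turn":0},{"tx":0,"ty":1,"tz":17,"turn":0},{"tx":0,"ty":1,"tz":19.5,"turn":0},{"tx":0,"ty":1,"tz":19.5,"turn":0}]'; python3 -m crank '[{"tx":0,"ty":0,"tz":2,"turn":0},{"tx":0,"ty":0,"tz":4,"turn":0},{"tx":0,"ty":0,"tz":6,"turn":0},{"tx":0,"ty":0,"tz":6,"turn":0}]'
python3 - <<'E'
from meas import *
s=ctrl.get_state(); snap('wrist','w9'); prof('w9',s['position'],-5.3,0.5); goto(.618,-.111,.0555,-5.3)
E
```

```text
time: 17.4
position: [0.6183, -0.1123, 0.0623]
tool_rot: [0.151, 3.137, 0.001]
ft_force: [-0.7, 0.8, 2.2]
grip_width: 0.206
grip_force: 22.7
time: 17.9
position: [0.6192, -0.1141, 0.0607]
tool_rot: [0.152, 3.134, -0.001]
ft_force: [-8.9, 0.6, 25.3]
grip_width: 0.208
grip_force: 33.7
-110 57.6 | -106 56.2 | -102 55.8 | -98 55.8 | -94 55.9 | -90 55.8 | -86 55.8 | -82 55.7 | -78 55.7 | -74 55.5 | -70 25.7 | -66 56.0 | -62 56.4 | -58 56.4 | -54 56.5 | -50 56.4 | -46 56.4 | -42 56.6 | -38 56.4 | -34 126.8 | -30 148.3 | -26 152.6 | -22 56.5 | -18 56.4 | -14 56.3 | -10 56.6 | 
p [ 0.6192 -0.1141  0.0607] cur yaw 174.44 shift [1.5 3.  5.2] turn -0.05 tilt [ 0.003 -0.001 -1.   ] q7 1.76 t 17.95 F [-10.    1.4  25. ] w 17.8
```

The bar stayed level at 25 N: the fingertips rest on the flared guides, because the short lane leaves less room there. I back off and let the bar pivot under a light grip.

```bash
python3 -m crank '[{"tx":2,"ty":1,"tz":-4,"turn":0},{"tx":3,"ty":2,"tz":-6,"turn":0},{"tx":3,"ty":2,"tz":-6,"turn":0}]'; python3 -m crank '[{"tx":0,"ty":0,"tz":0,"turn":0},{"tx":0,"ty":0,"tz":0,"turn":0},{"tx":0,"ty":0,"tz":0,"turn":0}]' - 3
python3 - <<'E'
from meas import *
s=ctrl.get_state(); snap('wrist','w10'); prof('w10',s['position'],-5.3,0.5); goto(.614,-.111,.0555,-5.3)
E
```

```text
time: 18.32
position: [0.6143, -0.1093, 0.0608]
tool_rot: [-0.15, -3.136, -0.002]
ft_force: [0.9, 0.1, -1.7]
grip_width: 0.205
grip_force: 20.0
time: 18.7
position: [0.6148, -0.1099, 0.0611]
tool_rot: [-0.15, -3.137, -0.0]
ft_force: [0.5, -0.2, -1.7]
grip_width: 0.204
grip_force: 3.0
-110 55.9 | -106 58.1 | -102 57.6 | -98 55.9 | -94 55.9 | -90 56.0 | -86 55.9 | -82 55.9 | -78 55.9 | -74 56.0 | -70 55.9 | -66 56.5 | -62 57.0 | -58 57.0 | -54 57.1 | -50 57.0 | -46 56.9 | -42 56.9 | -38 56.9 | -34 127.2 | -30 129.4 | -26 153.8 | -22 56.9 | -18 56.8 | -14 57.0 | -10 57.1 | 
p [ 0.6148 -0.1099  0.0612] cur yaw 174.52 shift [ 0.7 -1.2  5.7] turn -0.04 tilt [-0.001  0.    -1.   ] q7 1.75 t 18.75 F [-0.8  0.9 -1.1] w 18.1
```

```bash
python3 -m crank '[{"tx":2,"ty":-0.8,"tz":0.5,"turn":0},{"tx":4,"ty":-0.8,"tz":1,"turn":0},{"tx":6,"ty":-0.8,"tz":1,"turn":0},{"tx":8,"ty":-0.8,"tz":1,"turn":0},{"tx":8,"ty":-0.8,"tz":1,"turn":0}]' - 3
python3 - <<'E'
from meas import *
s=ctrl.get_state(); snap('wrist','w11'); prof('w11',s['position'],-5.3,0.5); goto(.606,-.1103,.0555,-5.3)
E
```

```text
time: 19.38
position: [0.6076, -0.1098, 0.0612]
tool_rot: [0.15, 3.137, 0.001]
ft_force: [3.5, 1.9, 2.3]
grip_width: 0.207
grip_force: 3.0
-110 42.2 | -106 55.6 | -102 55.9 | -98 58.1 | -94 56.5 | -90 55.7 | -86 55.8 | -82 55.8 | -78 55.7 | -74 55.8 | -70 55.9 | -66 55.8 | -62 55.8 | -58 56.7 | -54 56.9 | -50 56.8 | -46 56.8 | -42 56.6 | -38 56.6 | -34 127.3 | -30 129.6 | -26 153.5 | -22 56.4 | -18 56.4 | -14 56.3 | -10 56.3 | 
p [ 0.6076 -0.1098  0.0612] cur yaw 174.52 shift [ 1.5 -0.7  5.7] turn -0.04 tilt [ 0.001  0.    -1.   ] q7 1.75 t 19.43 F [3.3 2.4 1.9] w 18.0
```

```bash
python3 -m crank '[{"tx":-2,"ty":-0.4,"tz":0,"turn":0},{"tx":-3,"ty":-0.4,"tz":0,"turn":0},{"tx":-3,"ty":-0.4,"tz":0,"turn":0}]' - 12; python3 -m crank '[{"tx":0,"ty":0,"tz":2,"turn":0},{"tx":0,"ty":0,"tz":3,"turn":0},{"tx":0,"ty":0,"tz":3,"turn":0}]' ; python3 -m crank '[{"tx":0,"ty":0,"tz":1,"turn":0},{"tx":0,"ty":0,"tz":2,"turn":0},{"tx":0,"ty":0,"tz":2,"turn":0}]'
python3 - <<'E'
from meas import *
s=ctrl.get_state(); snap('wrist','w12'); prof('w12',s['position'],-5.3,0.5); goto(.606,-.1103,.0555,-5.3)
E
```

```text
time: 19.8
position: [0.6086, -0.1112, 0.0597]
tool_rot: [-0.151, -3.135, 0.0]
ft_force: [-1.1, 0.7, 0.7]
grip_width: 0.205
grip_force: 12.0
time: 20.18
position: [0.6097, -0.1112, 0.0572]
tool_rot: [-0.151, -3.138, 0.001]
ft_force: [0.4, -0.2, -0.7]
grip_width: 0.205
grip_force: 12.0
time: 20.55
position: [0.6099, -0.111, 0.0557]
tool_rot: [-0.151, -3.138, 0.0]
ft_force: [-2.1, -0.5, 2.7]
grip_width: 0.207
grip_force: 12.0
-110 54.7 | -106 55.8 | -102 57.8 | -98 57.9 | -94 55.8 | -90 55.9 | -86 55.7 | -82 55.8 | -78 55.7 | -74 55.8 | -70 55.8 | -66 55.7 | -62 42.9 | -58 44.0 | -54 44.6 | -50 45.1 | -46 45.6 | -42 46.0 | -38 46.5 | -34 121.8 | -30 123.9 | -26 148.1 | -22 48.5 | -18 49.0 | -14 49.5 | -10 49.8 | 
p [ 0.6099 -0.111   0.0557] cur yaw 174.5 shift [4.  0.3 0.2] turn -0.04 tilt [-0. -0. -1.] q7 1.76 t 20.6 F [-2.7 -0.3  2.5] w 17.9
```

```bash
python3 -m crank '[{"tx":1.5,"ty":0.4,"tz":0,"turn":0},{"tx":3,"ty":0.4,"tz":0,"turn":0},{"tx":4.5,"ty":0.4,"tz":0,"turn":0},{"tx":5,"ty":0.4,"tz":0,"turn":0}]' - 30; for i in 1 2 3; do python3 -m crank '[{"tx":1,"ty":0,"tz":0,"turn":0},{"tx":2,"ty":0,"tz":0,"turn":0},{"tx":3,"ty":0,"tz":0,"turn":0}]';done
python3 - <<'E'
from meas import *
s=ctrl.get_state(); snap('wrist','w13'); prof('w13',s['position'],-5.3,0.5); goto(.606,-.1103,.0555,-5.3)
E
```

```text
time: 21.1
position: [0.6061, -0.1096, 0.0558]
tool_rot: [0.15, 3.135, 0.0]
ft_force: [3.7, 0.2, -2.1]
grip_width: 0.207
grip_force: 30.0
time: 21.48
position: [0.6028, -0.1094, 0.0558]
tool_rot: [0.15, 3.136, 0.0]
ft_force: [5.9, 0.5, -3.2]
grip_width: 0.204
grip_force: 30.0
time: 21.85
position: [0.6004, -0.1091, 0.056]
tool_rot: [0.15, 3.135, 0.0]
ft_force: [6.8, 0.4, -2.2]
grip_width: 0.206
grip_force: 30.0
time: 22.22
position: [0.5979, -0.1089, 0.0561]
tool_rot: [0.15, 3.134, -0.0]
ft_force: [7.2, 0.2, -4.0]
grip_width: 0.201
grip_force: 30.0
-110 -0.2 | -106 42.0 | -102 42.1 | -98 42.7 | -94 55.7 | -90 57.7 | -86 57.9 | -82 56.0 | -78 55.8 | -74 55.7 | -70 55.8 | -66 55.9 | -62 55.8 | -58 55.7 | -54 55.8 | -50 45.4 | -46 45.7 | -42 46.2 | -38 46.8 | -34 122.4 | -30 150.8 | -26 147.7 | -22 48.9 | -18 49.2 | -14 49.9 | -10 50.1 | 
p [ 0.5979 -0.1089  0.0561] cur yaw 174.52 shift [-8.2 -0.6  0.7] turn -0.04 tilt [ 0.004 -0.    -1.   ] q7 1.75 t 22.27 F [ 7.6 -0.5 -4.2] w 17.7
```

```bash
python3 -m crank '[{"tx":1,"ty":0,"tz":0,"turn":0},{"tx":2.5,"ty":0,"tz":0,"turn":0},{"tx":2.5,"ty":0,"tz":1,"turn":0},{"tx":2.5,"ty":0,"tz":2,"turn":0},{"tx":2.5,"ty":0,"tz":2,"turn":0}]';  python3 -m crank '[{"tx":0,"ty":0,"tz":1,"turn":0},{"tx":0,"ty":0,"tz":2,"turn":0},{"tx":0,"ty":0,"tz":3,"turn":0},{"tx":0,"ty":0,"tz":3,"turn":0}]'
```

```text
time: 22.9
position: [0.5964, -0.1088, 0.0553]
tool_rot: [0.15, 3.132, 0.0]
ft_force: [7.1, 0.6, 0.6]
grip_width: 0.205
grip_force: 30.0
time: 23.4
position: [0.5968, -0.1089, 0.0528]
tool_rot: [0.15, 3.131, -0.0]
ft_force: [8.1, 1.7, 2.3]
grip_width: 0.205
grip_force: 30.0
```

```bash
python3 -m crank '[{"tx":0,"ty":0,"tz":1,"turn":0},{"tx":0,"ty":0,"tz":2,"turn":0},{"tx":0,"ty":0,"tz":3,"turn":0},{"tx":0,"ty":0,"tz":4,"turn":0},{"tx":0,"ty":0,"tz":4,"turn":0}]'
python3 - <<'E'
from meas import *
s=ctrl.get_state(); snap('wrist','w14'); prof('w14',s['position'],-5.3,0.5); goto(.606,-.1103,.0485,-5.3)
E
```

```text
time: 24.02
position: [0.5973, -0.1088, 0.049]
tool_rot: [0.15, 3.13, -0.0]
ft_force: [8.6, -1.3, 2.8]
grip_width: 0.201
grip_force: 30.0
-106 42.0 | -102 42.2 | -98 42.1 | -94 55.6 | -90 56.8 | -86 58.1 | -82 55.9 | -78 55.8 | -74 55.8 | -70 55.8 | -66 55.7 | -62 55.7 | -58 55.8 | -54 55.8 | -50 44.7 | -46 43.9 | -42 44.0 | -38 43.9 | -34 115.2 | -30 144.6 | -26 139.3 | -22 44.2 | -18 44.2 | -14 44.3 | -10 44.2 | 
p [ 0.5973 -0.1088  0.049 ] cur yaw 174.53 shift [-8.8 -0.6  0.6] turn -0.03 tilt [ 0.008 -0.    -1.   ] q7 1.76 t 24.07 F [8.7 0.1 3.3] w 17.8
```

```bash
python3 -m crank '[{"tx":-1,"ty":0,"tz":0.7,"turn":0},{"tx":-2,"ty":0,"tz":0.7,"turn":0},{"tx":-3,"ty":0,"tz":0.7,"turn":0},{"tx":-3,"ty":0,"tz":0.7,"turn":0}]';  python3 -m crank '[{"tx":-0.5,"ty":0,"tz":0,"turn":0},{"tx":-1,"ty":0,"tz":0,"turn":0},{"tx":-1,"ty":0,"tz":0,"turn":0}]'
```

```text
time: 24.58
position: [0.5975, -0.1089, 0.0484]
tool_rot: [0.15, 3.136, 0.002]
ft_force: [-0.3, 1.0, 11.1]
grip_width: 0.201
grip_force: 30.0
time: 24.95
position: [0.5976, -0.1089, 0.0484]
tool_rot: [-0.15, -3.138, -0.002]
ft_force: [-1.4, 1.3, 13.6]
grip_width: 0.203
grip_force: 30.0
```

```bash
python3 -m crank '[{"tx":0.5,"ty":0,"tz":-1,"turn":0},{"tx":0.5,"ty":0,"tz":-1,"turn":0},{"tx":0.5,"ty":0,"tz":-1,"turn":0},{"tx":0.5,"ty":0,"tz":-40,"turn":0},{"tx":0.5,"ty":0,"tz":-80,"turn":0}]' 40;  python3 -m crank '[{"tx":20,"ty":-50,"tz":-20,"turn":-1},{"tx":40,"ty":-100,"tz":-35,"turn":-2},{"tx":58,"ty":-150,"tz":-35,"turn":-3},{"tx":76,"ty":-200,"tz":-35,"turn":-4},{"tx":94,"ty":-247,"tz":-35,"turn":-4.9}]'; python3 -m crank '[{"tx":0,"ty":0,"tz":0,"turn":0},{"tx":0,"ty":0,"tz":0,"turn":0}]'
python3 - <<'E'
from meas import *
im,d,m=snap('wrist','w15'); P=cloud(d,m)
k=(np.hypot(P[...,0]-.474,P[...,1]+.348)<.09)&(P[...,2]>.012)&(P[...,2]<.03)&(d>0)
nl,lab,st,_=cv2.connectedComponentsWithStats(k.astype(np.uint8))
for j in range(1,nl):
    if st[j,4]>100:
        c,s,a=rect(P[lab==j]); print(st[j],c,s,a)
        if s[0]>80: g=(c+5*np.array([np.cos(np.radians(a)),np.sin(np.radians(a))]))/1000; goto(g[0],g[1],.021,a)
im,d,m=snap('scene','s2'); cv2.imwrite('pics/s2c.png',cv2.resize(im[130:330,140:360],(800,600))[:,:,::-1])
E
```

```text
time: 25.58
position: [0.5961, -0.1092, 0.1257]
tool_rot: [-0.151, -3.135, 0.0]
ft_force: [0.7, -0.2, 0.1]
grip_width: 0.46
grip_force: 0.0
time: 26.2
position: [0.4785, -0.3475, 0.1606]
tool_rot: [0.522, -3.097, -0.001]
ft_force: [1.0, 0.2, -0.3]
grip_width: 0.459
grip_force: 0.0
time: 26.45
position: [0.4798, -0.3454, 0.1604]
tool_rot: [0.518, -3.098, -0.002]
ft_force: [0.7, 0.9, 0.2]
grip_width: 0.459
grip_force: 0.0
[ 244  124   22  104 1793] [ 474.5 -347.6] [109.8  18.3] 16.56
p [ 0.4804 -0.3446  0.1604] cur yaw -160.92 shift [  1.6  -1.3 139.4] turn 0.5 tilt [-0.     0.001 -1.   ] q7 2.6 t 26.5 F [-0.5  1.2  0.3] w 40.0
```

```bash
python3 -m crank '[{"tx":1.5,"ty":-1.5,"tz":55,"turn":0.5},{"tx":1.5,"ty":-1.5,"tz":105,"turn":0.5},{"tx":1.5,"ty":-1.5,"tz":133,"turn":0.5},{"tx":1.5,"ty":-1.5,"tz":140,"turn":0.5},{"tx":1.5,"ty":-1.5,"tz":140,"turn":0.5}]'; python3 -m crank '[{"tx":0,"ty":0,"tz":0,"turn":0},{"tx":0,"ty":0,"tz":0,"turn":0},{"tx":0,"ty":0,"tz":0,"turn":0},{"tx":0,"ty":0,"tz":0,"turn":0}]' 10 30; python3 -c "
from h import *
goto(.605,-.170,.15,-5.3)"
```

```text
time: 27.18
position: [0.4798, -0.3468, 0.0213]
tool_rot: [-0.454, 3.108, 0.001]
ft_force: [0.1, -0.1, 0.4]
grip_width: 0.461
grip_force: 0.0
time: 27.68
position: [0.4793, -0.348, 0.0212]
tool_rot: [-0.451, 3.108, -0.0]
ft_force: [-0.9, 1.0, 2.3]
grip_width: 0.204
grip_force: 30.0
p [ 0.4793 -0.348   0.0212] cur yaw -163.49 shift [-171.2  134.9 -128.7] turn 4.36 tilt [ 0.001 -0.    -1.   ] q7 2.63 t 27.68 F [-0.9  1.   2.3] w 17.8
```

View pics/s2c.png

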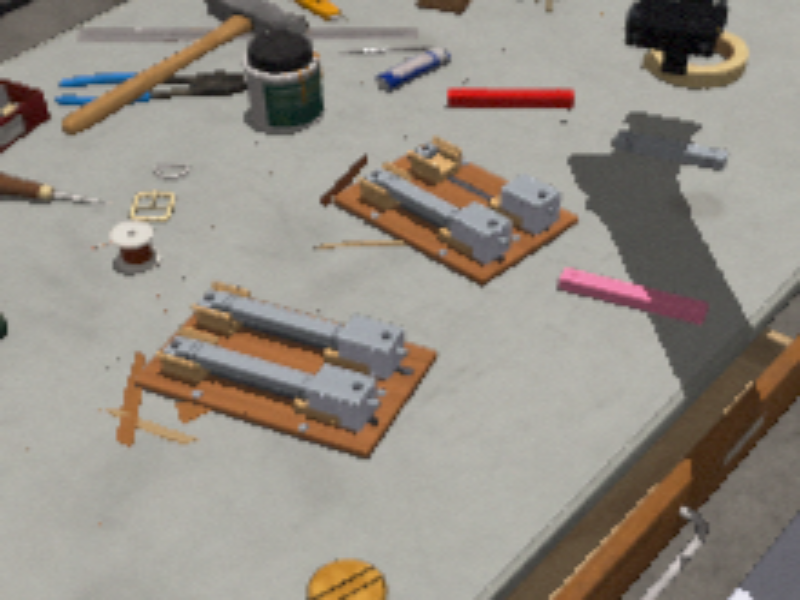

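The scene crop shows long bars in both lanes of the long rack (275,345) and a short bar seated in the short rack's lane 1 (420,205). Lane 2 at (480,185) is free, and the bystanders are in place.

```bash
python3 -m crank '[{"tx":0,"ty":0,"tz":-50,"turn":0},{"tx":-15,"ty":12,"tz":-100,"turn":0.4},{"tx":-55,"ty":43,"tz":-135,"turn":1.4},{"tx":-95,"ty":75,"tz":-145,"turn":2.4},{"tx":-135,"ty":106,"tz":-145,"turn":3.4}]'; python3 -m crank '[{"tx":0,"ty":0,"tz":0,"turn":0},{"tx":0,"ty":0,"tz":0,"turn":0}]';python3 -c "
from h import *
goto(.602,-.173,.165,-5.3)"
```

```text
time: 28.3
position: [0.5795, -0.2068, 0.1672]
tool_rot: [0.019, 3.139, -0.0]
ft_force: [-0.4, 0.2, -2.1]
grip_width: 0.206
grip_force: 30.0
time: 28.55
position: [0.5776, -0.2082, 0.1652]
tool_rot: [-0.013, -3.14, 0.001]
ft_force: [-0.2, -1.1, -2.6]
grip_width: 0.203
grip_force: 30.0
p [ 0.5776 -0.2082  0.1652] cur yaw 179.54 shift [-24.1  35.4   0.1] turn 0.97 tilt [-0.002 -0.001 -1.   ] q7 1.98 t 28.55 F [-0.2 -1.1 -2.6] w 17.7
```

```bash
python3 -m crank '[{"tx":-15,"ty":22,"tz":0,"turn":0.6},{"tx":-24,"ty":35.5,"tz":0,"turn":1},{"tx":-24,"ty":35.5,"tz":0,"turn":1},{"tx":-24,"ty":35.5,"tz":0,"turn":1}]';python3 - <<'E'
from rack import *
s=ctrl.get_state(); snap('wrist','w16'); rack('w16',(.582,-.139),None,None)
Rm=R.from_rotvec(s['tool_rot']).as_matrix(); yaw=np.degrees(np.arctan2(-Rm[1,0],-Rm[0,0])); print(yaw)
inhand('w16',s['position'],yaw); prof('w16',s['position'],yaw); goto(.6014,-.1734,.08,-5.3)
E
```

```text
time: 29.05
position: [0.6014, -0.1749, 0.1657]
tool_rot: [-0.153, -3.137, 0.002]
ft_force: [-0.4, 0.2, -1.2]
grip_width: 0.204
grip_force: 30.0
board (array([ 579.3, -139.2]), array([184.7, 133.1]), -5.36)
0.05 [ 238   68   39   56 2156] 0.0559 (array([ 515.4, -164.9]), array([44.7, 33. ]), -5.61)
0.05 [ 311   72   43   55 2168] 0.0559 (array([ 524.5, -101.5]), array([44.1, 33.4]), -5.36)
0.034 [325  62  10  10  91] 0.0422 (array([496.7, -99. ]), array([7.9, 7.4]), 80.61)
0.034 [308  74   5  52 132] 0.0411 (array([ 522.9, -117.5]), array([43.7,  1.4]), -5.5)
0.034 [ 311  127   31   97 2163] 0.0437 (array([ 596.8, -103.5]), array([98. , 28.7]), -4.25)
0.034 [301 204   9  20 137] 0.0418 (array([ 632.8, -127.6]), array([20.8,  8.3]), -6.38)
-5.602539771386203
near end -60.7 lat [-7.5  9.2] slope deg 1.35 top z at tcp -2.4
-110 54.1 | -106 55.9 | -102 57.8 | -98 57.7 | -94 55.8 | -90 56.0 | -86 55.8 | -82 55.8 | -78 55.9 | -74 55.9 | -70 56.0 | -66 55.6 | -62 152.7 | -58 162.1 | -54 162.2 | -50 162.4 | -46 162.3 | -42 162.4 | -38 162.4 | -34 231.9 | -30 234.0 | -26 258.4 | -22 162.3 | -18 162.4 | -14 162.3 | -10 162.3 | 
p [ 0.6015 -0.1748  0.1658] cur yaw 174.38 shift [ 0.2  1.5 85.8] turn -0.06 tilt [-0.001 -0.001 -1.   ] q7 1.83 t 29.1 F [-0.4 -0.3 -1.9] w 17.7
```

```bash
python3 -m crank '[{"tx":0,"ty":1.4,"tz":45,"turn":0},{"tx":0,"ty":1.4,"tz":80,"turn":0},{"tx":0,"ty":1.4,"tz":98,"turn":0},{"tx":0,"ty":1.4,"tz":104,"turn":0},{"tx":0,"ty":1.4,"tz":104,"turn":0}]' - 12; python3 -m crank '[{"tx":0,"ty":0,"tz":2,"turn":0},{"tx":0,"ty":0,"tz":4,"turn":0},{"tx":0,"ty":0,"tz":4,"turn":0}]';python3 -m crank '[{"tx":0,"ty":0,"tz":1,"turn":0},{"tx":0,"ty":0,"tz":2,"turn":0},{"tx":0,"ty":0,"tz":2,"turn":0}]';python3 - <<'E'
from rack import *
s=ctrl.get_state(); snap('wrist','w17'); prof('w17',s['position'],-5.3,.5); goto(.6014,-.1734,.0548,-5.3)
E
```

```text
time: 29.72
position: [0.6032, -0.1718, 0.0627]
tool_rot: [0.151, 3.137, -0.0]
ft_force: [-0.2, -0.5, -0.7]
grip_width: 0.203
grip_force: 12.0
time: 30.1
position: [0.6033, -0.1714, 0.0586]
tool_rot: [0.15, 3.136, -0.0]
ft_force: [0.0, -0.6, 0.9]
grip_width: 0.207
grip_force: 12.0
time: 30.48
position: [0.6028, -0.1714, 0.056]
tool_rot: [0.151, 3.138, -0.0]
ft_force: [0.0, 0.7, 1.5]
grip_width: 0.203
grip_force: 12.0
-110 55.6 | -106 56.1 | -102 58.0 | -98 56.5 | -94 55.8 | -90 55.8 | -86 55.9 | -82 55.8 | -78 55.9 | -74 55.8 | -70 55.7 | -66 55.7 | -62 26.3 | -58 47.9 | -54 48.4 | -50 48.8 | -46 49.0 | -42 49.4 | -38 49.8 | -34 122.1 | -30 124.2 | -26 148.4 | -22 51.0 | -18 51.2 | -14 51.6 | -10 52.0 | 
p [ 0.6028 -0.1714  0.056 ] cur yaw 174.5 shift [ 1.2 -2.1  1.2] turn -0.04 tilt [ 0. -0. -1.] q7 1.87 t 30.52 F [-0.5 -1.6  2. ] w 17.8
```

```bash
python3 -m crank '[{"tx":0,"ty":-1,"tz":0.5,"turn":0},{"tx":0,"ty":-1.6,"tz":1.5,"turn":0},{"tx":0,"ty":-1.6,"tz":1.7,"turn":0},{"tx":0,"ty":-1.6,"tz":1.7,"turn":0}]'; python3 -m crank '[{"tx":1.5,"ty":0,"tz":0,"turn":0},{"tx":3,"ty":0,"tz":0,"turn":0},{"tx":4.5,"ty":0,"tz":0,"turn":0},{"tx":5,"ty":0,"tz":0,"turn":0}]' - 30; for i in 1 2; do python3 -m crank '[{"tx":1,"ty":0,"tz":0,"turn":0},{"tx":2,"ty":0,"tz":0,"turn":0},{"tx":3,"ty":0,"tz":0,"turn":0}]';done
python3 - <<'E'
from meas import *
s=ctrl.get_state(); snap('wrist','w18'); prof('w18',s['position'],-5.3,0.5); goto(.5923,-.1725,.0548,-5.3)
E
```

```text
time: 31.02
position: [0.6026, -0.172, 0.0542]
tool_rot: [-0.15, -3.138, -0.002]
ft_force: [-1.7, 2.9, 3.5]
grip_width: 0.209
grip_force: 12.0
time: 31.52
position: [0.5971, -0.173, 0.0539]
tool_rot: [-0.151, -3.138, 0.001]
ft_force: [0.8, -0.5, -0.2]
grip_width: 0.205
grip_force: 30.0
time: 31.9
position: [0.5955, -0.1725, 0.0544]
tool_rot: [0.15, 3.136, -0.001]
ft_force: [3.7, -1.9, -1.7]
grip_width: 0.202
grip_force: 30.0
time: 32.28
position: [0.5926, -0.1722, 0.0545]
tool_rot: [0.15, 3.136, -0.001]
ft_force: [6.3, -2.2, -2.7]
grip_width: 0.204
grip_force: 30.0
-110 9.1 | -106 42.2 | -102 42.3 | -98 55.8 | -94 57.1 | -90 58.1 | -86 55.9 | -82 55.7 | -78 55.8 | -74 55.8 | -70 55.9 | -66 55.8 | -62 55.7 | -58 55.8 | -54 44.8 | -50 45.2 | -46 45.5 | -42 46.1 | -38 46.6 | -34 120.6 | -30 123.3 | -26 146.5 | -22 48.6 | -18 49.2 | -14 49.7 | -10 50.2 | 
p [ 0.5925 -0.1722  0.0545] cur yaw 174.51 shift [ 0.2 -0.3 -0.3] turn -0.04 tilt [ 0.002 -0.001 -1.   ] q7 1.88 t 32.33 F [ 5.9 -1.9 -3.4] w 17.9
```

```bash
python3 -m crank '[{"tx":1,"ty":0,"tz":0,"turn":0},{"tx":2,"ty":0,"tz":0,"turn":0},{"tx":3,"ty":0,"tz":0,"turn":0},{"tx":4,"ty":0,"tz":0,"turn":0},{"tx":5.5,"ty":0,"tz":0,"turn":0}]'; python3 -m crank '[{"tx":0.5,"ty":0,"tz":0,"turn":0},{"tx":1,"ty":0,"tz":1,"turn":0},{"tx":1,"ty":0,"tz":2,"turn":0},{"tx":1,"ty":0,"tz":2,"turn":0}]'; python3 -m crank '[{"tx":0,"ty":0,"tz":0.5,"turn":0},{"tx":0,"ty":0,"tz":1,"turn":0},{"tx":0,"ty":0,"tz":1,"turn":0}]'
```

```text
time: 32.95
position: [0.5881, -0.1717, 0.0547]
tool_rot: [0.15, 3.133, -0.002]
ft_force: [7.7, -2.1, -3.2]
grip_width: 0.206
grip_force: 30.0
time: 33.45
position: [0.5878, -0.1717, 0.0539]
tool_rot: [0.15, 3.132, -0.002]
ft_force: [6.5, -2.1, 1.8]
grip_width: 0.203
grip_force: 30.0
time: 33.83
position: [0.5879, -0.1718, 0.0532]
tool_rot: [0.15, 3.132, -0.002]
ft_force: [6.3, -1.9, 3.3]
grip_width: 0.204
grip_force: 30.0
```

```bash
python3 -m crank '[{"tx":0.5,"ty":0,"tz":0.5,"turn":0},{"tx":0.5,"ty":0,"tz":1,"turn":0},{"tx":0.5,"ty":0,"tz":2,"turn":0},{"tx":0.5,"ty":0,"tz":2,"turn":0}]'
python3 - <<'E'
from meas import *
s=ctrl.get_state(); snap('wrist','w19'); prof('w19',s['position'],-5.3,0.5); goto(.5923,-.1725,.0475,-5.3)
E
```

```text
time: 34.33
position: [0.5882, -0.1718, 0.0515]
tool_rot: [0.149, 3.13, -0.002]
ft_force: [7.2, -2.6, 2.5]
grip_width: 0.203
grip_force: 30.0
-110 -0.2 | -106 42.1 | -102 42.1 | -98 42.1 | -94 55.7 | -90 56.2 | -86 58.0 | -82 56.0 | -78 55.8 | -74 55.7 | -70 55.8 | -66 55.9 | -62 55.8 | -58 55.8 | -54 55.8 | -50 55.0 | -46 44.7 | -42 45.1 | -38 45.3 | -34 117.8 | -30 147.5 | -26 141.9 | -22 46.6 | -18 46.8 | -14 47.1 | -10 47.6 | 
p [ 0.5881 -0.1718  0.0515] cur yaw 174.53 shift [-4.2 -0.3  4.1] turn -0.03 tilt [ 0.008 -0.002 -1.   ] q7 1.88 t 34.38 F [ 8.4 -1.8  2.8] w 17.4
```

Slope is falling (bar past the stop); continue down.

```bash
python3 -m crank '[{"tx":0,"ty":0,"tz":1,"turn":0},{"tx":0,"ty":0,"tz":2,"turn":0},{"tx":0,"ty":0,"tz":3,"turn":0},{"tx":0,"ty":0,"tz":4,"turn":0},{"tx":0,"ty":0,"tz":4,"turn":0}]'
python3 - <<'E'
from meas import *
s=ctrl.get_state(); snap('wrist','w20'); prof('w20',s['position'],-5.3,0.5); goto(.5923,-.1725,.0475,-5.3)
E
```

```text
time: 35.0
position: [0.5886, -0.1718, 0.0477]
tool_rot: [0.149, 3.13, -0.002]
ft_force: [8.4, -2.3, 3.7]
grip_width: 0.205
grip_force: 30.0
-110 -0.2 | -106 41.9 | -102 41.9 | -98 42.1 | -94 55.7 | -90 56.6 | -86 58.0 | -82 55.8 | -78 55.8 | -74 55.7 | -70 55.9 | -66 55.8 | -62 55.8 | -58 55.8 | -54 55.9 | -50 54.3 | -46 43.9 | -42 44.0 | -38 44.0 | -34 113.9 | -30 143.4 | -26 137.7 | -22 44.2 | -18 44.2 | -14 44.3 | -10 44.3 | 
p [ 0.5885 -0.1718  0.0477] cur yaw 174.53 shift [-3.8 -0.3  0.3] turn -0.03 tilt [ 0.008 -0.002 -1.   ] q7 1.88 t 35.05 F [ 8.6 -1.3  3. ] w 17.7
```

```bash
python3 -m crank '[{"tx":-1,"ty":0,"tz":0.7,"turn":0},{"tx":-2,"ty":0,"tz":0.7,"turn":0},{"tx":-3,"ty":0,"tz":0.7,"turn":0},{"tx":-3,"ty":0,"tz":0.7,"turn":0}]';  python3 -m crank '[{"tx":-0.5,"ty":0,"tz":0,"turn":0},{"tx":-1.5,"ty":0,"tz":0,"turn":0},{"tx":-1.5,"ty":0,"tz":0,"turn":0}]'
```

```text
time: 35.55
position: [0.5888, -0.1719, 0.047]
tool_rot: [0.15, 3.135, 0.0]
ft_force: [0.6, -1.4, 10.0]
grip_width: 0.203
grip_force: 30.0
time: 35.92
position: [0.5889, -0.1718, 0.0469]
tool_rot: [-0.151, -3.137, -0.001]
ft_force: [-3.6, -0.5, 13.6]
grip_width: 0.204
grip_force: 30.0
```

Seated against the stop. I release, rise and check all four bars.

```bash
python3 -m crank '[{"tx":1,"ty":0,"tz":-1,"turn":0},{"tx":1,"ty":0,"tz":-1,"turn":0},{"tx":1,"ty":0,"tz":-1,"turn":0},{"tx":1,"ty":0,"tz":-40,"turn":0},{"tx":1,"ty":0,"tz":-90,"turn":0}]' 40;  python3 -m crank '[{"tx":50,"ty":30,"tz":-50,"turn":0},{"tx":100,"ty":100,"tz":-90,"turn":0},{"tx":100,"ty":130,"tz":-100,"turn":0},{"tx":100,"ty":130,"tz":-100,"turn":0},{"tx":100,"ty":130,"tz":-100,"turn":0}]'; python3 -m crank '[{"tx":0,"ty":0,"tz":0,"turn":0},{"tx":0,"ty":0,"tz":0,"turn":0},{"tx":0,"ty":0,"tz":0,"turn":0}]'
python3 - <<'E'
from rack import *
y=lambda a:np.radians(a)
for n in ('scene','side','wrist'):
    im,d,m=snap(n,'f_'+n); P=cloud(d,m)
    if n=='wrist': cv2.imwrite('pics/fin.png',cv2.resize(im,(768,576))[:,:,::-1])
    for nm,E,a,L in (('L1',(500.1,146),13.95,130),('L2',(521.5,85.1),13.95,130),('S1',(546.3,-103.9),-5.3,110),('S2',(537.7,-167),-5.3,110)):
        q=P*1000; q=q-[E[0],E[1],0]; al=q[...,0]*np.cos(y(a))+q[...,1]*np.sin(y(a)); l=-q[...,0]*np.sin(y(a))+q[...,1]*np.cos(y(a))
        k=(abs(l)<8)&(al>3)&(al<L-35)&(d>0)&(abs(q[...,2]-44)<10)
        if k.sum()>30: c=np.polyfit(al[k],q[...,2][k],1); print(n,nm,k.sum(),'slope',c[0].round(4),'top mid',np.polyval(c,L/2-8).round(1))
print(ctrl.get_state()['time'])
E
```

```text
time: 36.55
position: [0.5866, -0.1709, 0.1336]
tool_rot: [-0.15, -3.134, -0.001]
ft_force: [0.3, 0.6, 0.9]
grip_width: 0.456
grip_force: 0.0
time: 37.17
position: [0.501, -0.0321, 0.2345]
tool_rot: [0.148, 3.138, -0.0]
ft_force: [0.0, -0.1, -0.2]
grip_width: 0.462
grip_force: 0.0
time: 37.55
position: [0.5009, -0.0335, 0.2338]
tool_rot: [-0.153, -3.137, 0.001]
ft_force: [-1.0, 0.0, -0.3]
grip_width: 0.463
grip_force: 0.0
scene L1 168 slope -0.0051 top mid 43.8
scene L2 167 slope 0.0026 top mid 43.6
scene S1 93 slope -0.0292 top mid 44.3
scene S2 91 slope 0.029 top mid 44.0
side L1 192 slope -0.0017 top mid 41.5
side L2 164 slope 0.005 top mid 41.6
side S1 75 slope 0.0024 top mid 42.1
side S2 76 slope 0.002 top mid 42.0
wrist L1 839 slope -0.0012 top mid 43.9
wrist L2 509 slope -0.0029 top mid 43.8
wrist S1 108 slope -0.0176 top mid 43.1
wrist S2 84 slope 0.0026 top mid 43.8
37.7
```

View pics/fin.png

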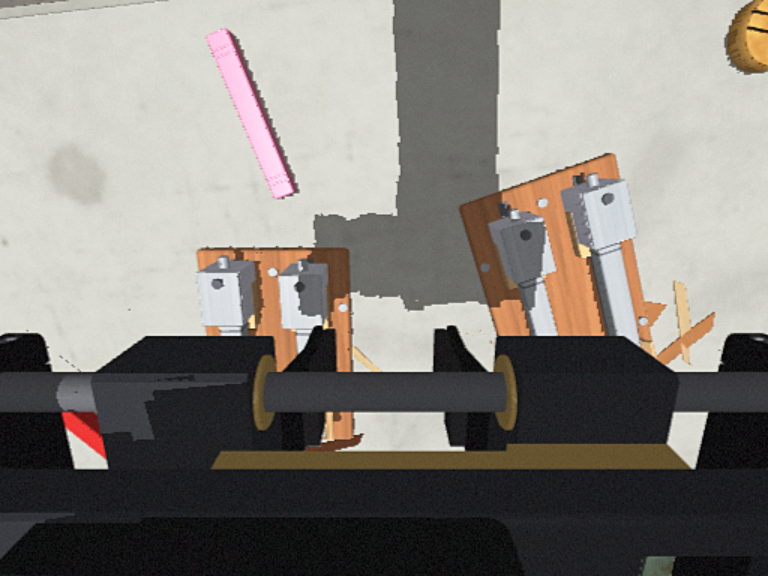

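The plunger rods stick out alike behind all four hoods, at (223,262), (307,265), (510,210) and (591,178). All four bars lie level with their tops at about 44 mm, and the robot touches nothing, so I hand in.

```bash
python3 -c "
from bench import ctrl
print(ctrl.close_job())"
```

```text
the job is handed in; nothing more can be done
None
```

I loaded the three loose bars into the free lanes of the racks for their length and handed the job in at about 38 s; the last depth check showed all four bars level on the lane floors, but no verdict came back.

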